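Empty the cap tray and stand it away on the vanity

ROBOT

A 7-joint arm with a two-finger parallel gripper is mounted at the origin on the work surface. World frame = base frame: x ahead of the robot, y to its left, z up, the work surface at z = 0. Lengths are in m, angles in rad, forces in N, time in s.
With the tool pointing down it reaches from about 0.425 to 1.025 m from the base axis. Payload 9.4 kg.
Tool frame: the origin (TCP) lies between the finger pads; the fingertips stand 22 mm ahead of it and the grasp point (between the pads) lies 3 mm ahead of it; x points along the fingers, z is the direction in which the jaws open and shut, and the axes are right-handed (so a half turn about x gives the same grasp; the last joint's range is limited). The gripper opens to 93 mm and grips with 3 to 60 N. Pads are 15 mm wide; open, the fingers measure 128 mm over their backs; the gripper's body (75 mm by 188 mm) begins 65 mm behind the grasp point.
Start: joints at [-1.384, 0.599, -0.003, 1.599, 0.002, 0.943, -0.08], TCP at [0.189, 0.7, 0.241] pointing down, gripper open.
Joint ranges: [-2.57, 2.57], [-0.35, 1.97], [-1.29, 1.29], [0.11, 2.56], [-1.05, 4.19], [0.11, 1.86], [-2.63, 2.63]. Speed limits (rad/s): [2.22, 2.22, 3.01, 3.01, 3.14, 3.14, 3.14].

INTERFACE

Orientations are given as a unit quaternion [w, x, y, z].
In Python, from rig import env, imaging, workorder gives the robot as it stands.
- The arm moves only by the shell command python3 -m inch 'ROWS' [FORCE]. ROWS is a JSON object of lists of equal length, an entry for each row: "hand": the finger opening in mm, from 0 to 93; "offset": the shift along the tool's x, y, z in mm, a list of three; "rotation": the turn, a rotation vector about the tool's x, y, z in degrees, a list of three. In form: {"hand": [hand, ...], "offset": [[dx, dy, dz], ...], "rotation": [[ax, ay, az], ...]}. A call has exactly 8 rows; each row is the pose to reach, as a shift and turn from the pose commanded when the call began, along the tool's axes at that moment; what a row does not reach only later rows make up. A row lasts 1/10 s, in which the tool goes at most 50 mm and 8.59 degrees, less where a joint would pass 70% of its speed; a pose out of reach is approached as far as the arm can. A call with a gripper value outside its range is refused whole. The fingers move at their own pace and stop on an object; FORCE is the grip in N (left out, the last holds). Time passes only in rows, so rows that repeat a pose let the fingers close, or fill a call up. It gives the time, the measured TCP pose, the force and the opening at its end, in the units of the state.
- env.get_obs(): the state, without advancing time (a new reading comes with each control period).
- imaging.get_image(name): name is "side" or "top" or "wrist"; returns (picture, depth): 384x512x3 uint8, red, green, blue; 384x512 float32, m along the optical axis (not along the pixel's ray), 0 where there is no reading.
- imaging.get_calibration(name): a dict with "intrinsics" (3x3 intrinsics, pixels), "extrinsics" (4x4, takes a point from camera to world coordinates). Camera axes: x right, y up, looking along -z (the intrinsics and any distortion apply to the point x, -y, -z); pixel columns grow to the right and rows downward; lengths in m; the calibration is good to about 2 mm. A picture is of the moment at which its call begins: read the wrist's pose just before it. get_calibration takes no time and is no camera call; for the wrist camera it gives the pose at the moment of the call.
- workorder.finish_job(): hands the job in, once; it reports no verdict.
The state is a dict: "time_s": time; "joint_positions": joint angles; "dq": joint speeds; "joint_torque": joint torques, N m; "eef_pos": TCP position; "eef_rot": TCP orientation; "ft_force": force on the tool from outside, world axes, zero at the start; "moment": the same for the moment, N m; "grip_width": finger opening in m.
Only numpy, scipy, OpenCV 4.12 (cv2) and the standard library are available. Lean on these libraries where they do the work, as an engineer would, in place of code of your own. Each camera call takes 0.05 s, during which the arm holds its last target. There are 200 camera calls.

TASK

Tip the three steel vial caps off the flat pink tray into the white dish, without touching the caps with the gripper. Then stand the emptied tray upright on one of its short ends on the brass-outlined place on the onyx tray, square to the outline, without disturbing the bottles, the vial stand or the compact.

Things in the scene. Friction and masses are not known exactly. Their poses are not given: they have to be found in the camera images.
- tray: Shallow flat matte pink plastic tray, 100 mm long (its x) x 62 mm wide (its y) x 18 mm high (its z), 90 g. Floor 4 mm thick; walls 5 mm thick and 18 mm high on both long sides and on the +x short end; the -x short end is open (no wall), and at the start it faces roughly towards the robot. Origin: centre of its underside. Starts lying flat on the console with the three caps in it.
- tray_mid (a point): Centre of the pink tray's outer block, 9 mm above its underside; 50 mm above the onyx when the tray stands on a short end.
- cap0: Vial cap: square steel block 15 x 15 x 12 mm with a 10 mm round knob 4 mm high on top, 12 g, loose in the pink tray. Origin: centre of its underside.
- cap1: Second vial cap, same as cap0.
- cap2: Third vial cap, same as cap0.
- dish: Round white ceramic bowl, rim 130 mm across, 45 mm high, wall 4 mm, standing loose on the console, empty. Origin: centre of its underside.
- onyx: Fixed octagonal brown onyx tray, 300 mm across flats, top face 12 mm above the console, with a lip 6 mm wide and 5 mm high round its edge. Origin: centre of its underside; its -x side faces roughly towards the robot; bottles and vial stand are on its +x half.
- berth (a point): Centre of the brass-outlined rectangle (40 mm along x, 90 mm along y, flush) inlaid in the onyx top face, 70 mm from the onyx centre towards its -x side. On the top face; axes as the onyx tray.
- bottle_a: Tall teardrop amber glass bottle, 64 mm widest, 152 mm high, on the -y side of the onyx tray, 0.25 kg, loose: leave it alone. Origin: centre of its underside.
- bottle_b: The same bottle on the +y side of the onyx tray: leave it alone.
- vial_stand: Steel stand (30 x 85 mm, 34 mm high) with five 56 mm high vials, on the onyx tray between and behind the bottles: leave it alone. Origin: centre of its underside.
- compact: Closed round matte pink compact, 72 mm across, 16 mm high, on the console beyond the dish and the tray: leave it alone. Origin: centre of its underside.

How it is judged:
By the outcome, as a careful person would: the job done as asked, in the order asked, and still so for the second after the job is handed in, with the robot touching nothing.
It also fails if it takes over 54 s, if anything falls off the work surface, if the arm or the gripper's body presses on something with over 40 N, if the wrist force passes 120 N, or if a joint passes its speed limit or range.

## Working session

There is one attempt and no reset: what is moved stays moved. The work goes in short steps, Python scripts to look and compute and a shell command to move; the robot and the scene stay as the last step left them, time stands still between calls to the robot, and variables do not carry over. Pictures are saved under pics/ and viewed, about 8 in all and at most 12, crops included, and the job is handed in when it is done.

```bash
ls; mkdir -p pics
python3 - <<'E'
from rig import env,imaging
import cv2,numpy as np
print(env.get_obs())
ims=[]
for n in("top","side"):
    p,d=imaging.get_image(n); np.savez(f"{n}0.npz",p=p,d=d); c=imaging.get_calibration(n); print(n,c)
    cv2.imwrite(f"pics/{n}0.png",p[:,:,::-1]);
E
```

```text
pics
{'time_s': 0.0, 'joint_positions': array([-1.38373073,  0.60013388, -0.00251813,  1.60009631,  0.0018253 ,
        0.94293033, -0.07980836]), 'dq': array([-0.00248318,  0.00072678,  0.00089215,  0.00223549, -0.00092224,
       -0.00032606, -0.00151188]), 'joint_torque': array([-6.96981442e-05, -7.65109134e+01,  1.49709161e+00, -2.52340490e+01,
       -5.25429833e-02,  1.70967722e-02,  1.57188133e-04]), 'eef_pos': array([0.18893927, 0.69948476, 0.23976599]), 'eef_rot': array([ 0.56100015, -0.43030444,  0.56179737,  0.42953537]), 'ft_force': array([-0.58430743, -0.01494422, -0.69772547]), 'moment': array([-0.01143708,  0.03981506,  0.02602317]), 'grip_width': 0.09337725201605362}
top {'intrinsics': array([[431.62124164,   0.        , 255.56090456],
       [  0.        , 431.62124164, 190.37904873],
       [  0.        ,   0.        ,   1.        ]]), 'extrinsics': array([[-0.01811938,  0.99247338, -0.12111268,  0.48868968],
       [-0.99948049, -0.02120878, -0.02426816, -0.01066267],
       [-0.02665416,  0.12061004,  0.99234207,  1.00090919],
       [ 0.        ,  0.        ,  0.        ,  1.        ]])}
side {'intrinsics': array([[351.77289208,   0.        , 260.34916836],
       [  0.        , 351.77289208, 188.67296993],
       [  0.        ,   0.        ,   1.        ]]), 'extrinsics': array([[ 0.98916699,  0.07448011, -0.12649654,  0.50123194],
       [-0.14675702,  0.48224811, -0.86365452, -0.73114859],
       [-0.00332237,  0.8728628 ,  0.4879544 ,  0.46422752],
       [ 0.        ,  0.        ,  0.        ,  1.        ]])}
```

View pics/top0.png

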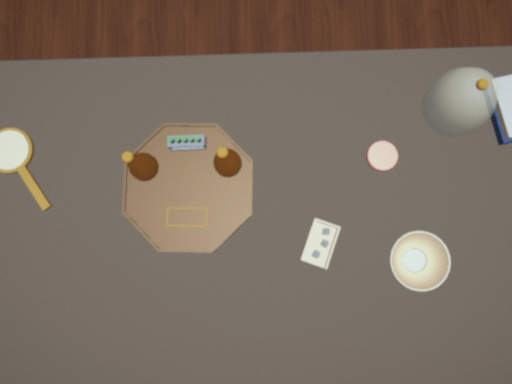

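View pics/side0.png

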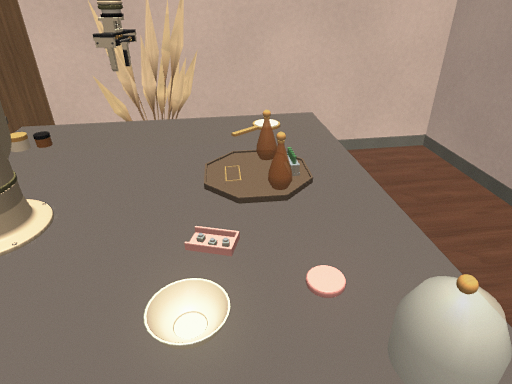

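The top view has the tray at about (321,244), the dish (420,261), the brass outline (187,217), the onyx (188,188) and the compact (383,155). The side view confirms three caps in the tray and an empty dish. Next I'll measure these.

```bash
cat > h.py <<'E'
import numpy as np,cv2
from rig import env,imaging
from scipy.spatial.transform import Rotation as R
def ray(n,px,z,c=None):
    c=c or imaging.get_calibration(n); K,T=c["intrinsics"],c["extrinsics"]
    px=np.atleast_2d(px).astype(float)
    d=np.c_[(px[:,0]-K[0,2])/K[0,0],-(px[:,1]-K[1,2])/K[1,1],-np.ones(len(px))]@T[:3,:3].T
    o=T[:3,3]; return o+d*((z-o[2])/d[:,2])[:,None]
def cloud(n,d,c=None):
    c=c or imaging.get_calibration(n); K,T=c["intrinsics"],c["extrinsics"]
    v,u=np.indices(d.shape)
    P=np.stack([(u-K[0,2])/K[0,0]*d,-(v-K[1,2])/K[1,1]*d,-d],-1)
    return P@T[:3,:3].T+T[:3,3]
def rot(o=None):
    o=o or env.get_obs(); q=o["eef_rot"]; return R.from_quat(q[[1,2,3,0]]).as_matrix()
E
python3 - <<'E'
from h import *
f=np.load("top0.npz");p,d=f["p"],f["d"]
hsv=cv2.cvtColor(p,cv2.COLOR_RGB2HSV)
def roi(m,x0,y0,x1,y1):
    o=np.zeros_like(m);o[y0:y1,x0:x1]=m[y0:y1,x0:x1];return o
br=((hsv[...,2]>150)*255).astype(np.uint8)
def big(m): return max(cv2.findContours(m,cv2.RETR_EXTERNAL,cv2.CHAIN_APPROX_NONE)[0],key=cv2.contourArea)
def rect(c,z):
    P=ray("top",c[:,0],z)[:,:2].astype(np.float32)*1000; return cv2.minAreaRect(P),cv2.boxPoints(cv2.minAreaRect(P)).round(1).tolist()
print("tray z9",rect(big(roi(br,290,205,355,280)),.014))
c=big(roi(br,380,220,460,300)); print("dish",cv2.minEnclosingCircle((ray("top",c[:,0],.045)[:,:2]*1000).astype(np.float32)))
c=big(roi(br,360,135,405,175)); print("compact",cv2.minEnclosingCircle((ray("top",c[:,0],.014)[:,:2]*1000).astype(np.float32)))
print("dish/tray px hsv",p[217,187],p[207,180],p[215,195],p[244,313],p[244,321])
g=roi((((p[...,0].astype(int)-p[...,2])>95)*255).astype(np.uint8),160,200,215,232)
ys,xs=np.nonzero(g);print("brass px",len(xs),xs.min(),xs.max(),ys.min(),ys.max())
if len(xs): print(rect(np.c_[xs,ys][:,None],.012))
W=cloud("top",d)
for n,(x0,y0,x1,y1) in dict(onyx=(110,115,265,262)).items():
    s=W[y0:y1,x0:x1].reshape(-1,3);k=d[y0:y1,x0:x1].ravel()>0
    s=s[k&(s[:,2]>.008)&(s[:,2]<.02)]; print(n,len(s),cv2.minAreaRect((s[:,:2]*1000).astype(np.float32)),s[:,:2].min(0),s[:,:2].max(0))
    b=W[y0:y1,x0:x1].reshape(-1,3); b=b[k&(b[:,2]>.03)]; 
    t=b[b[:,2]>.12]; print("bottle tops",t[t[:,1]>.15].mean(0) if len(t) else 0, b.min(0),b.max(0))
print(W[180,60],W[244,321],W[261,420])
E
```

```text
tray z9 (((486.28302001953125, -131.0655975341797), (65.60633850097656, 104.08269500732422), 69.73841094970703), [[426.1000061035156, -143.8000030517578], [523.7000122070312, -179.89999389648438], [546.5, -118.30000305175781], [448.79998779296875, -82.30000305175781]])
dish ((445.2076416015625, -340.8227844238281), 66.02880859375)
compact ((684.8021240234375, -280.79736328125), 36.73193359375)
dish/tray px hsv [172 151 125] [178 155 113] [174 153 126] [223 226 211] [176 180 173]Traceback (most recent call last):
  File "<stdin>", line 15, in <module>
    return umr_minimum(a, axis, None, out, keepdims, initial, where)
ValueError: zero-size array to reduction operation minimum which has no identity
```

Run:
```python
from h import *
f=np.load("top0.npz");p,d=f["p"],f["d"]
# berth: saturation over local background
s=p[...,0].astype(np.float32)-p[...,2]; r=s-cv2.medianBlur(s,5) if False else s-cv2.blur(s,(25,25))
sub=r[200:234,158:218]; print(np.percentile(sub,[5,50,80,90,97]))
m=np.zeros(r.shape,np.uint8); m[204:230,163:211]=(r[204:230,163:211]>15)
n,l,st,_=cv2.connectedComponentsWithStats(m); print(st[1:][st[1:,4]>15])
k=1+st[1:,4].argmax(); ys,xs=np.nonzero(l==k)
P=(ray("top",np.c_[xs,ys],.012)[:,:2]*1000).astype(np.float32); q=cv2.minAreaRect(P); print("berth",q,len(xs))
W=cloud("top",d);b=W[115:265,110:265].reshape(-1,3);b=b[d[115:265,110:265].ravel()>0]
o=b[(b[:,2]>.008)&(b[:,2]<.022)];q=cv2.minAreaRect((o[:,:2]*1000).astype(np.float32));print("onyx",len(o),q,o.min(0),o.max(0))
t=b[b[:,2]>.03];print("tall",t.min(0),t.max(0)); t=b[b[:,2]>.12]
for sgn in(-1,1):
  u=t[(t[:,1]-.18)*sgn>0]; print(len(u),u.mean(0) if len(u) else 0)
print(W[180,60],W[217,187],W[244,313],W[261,420])
big=cv2.resize(p[190:240,150:225],None,fx=6,fy=6,interpolation=cv2.INTER_NEAREST); 
t=cv2.resize(p[205:285,280:360],None,fx=4,fy=4,interpolation=cv2.INTER_CUBIC)
c=np.zeros((320,780,3),np.uint8);c[:300,:450]=big;c[:320,460:]=t;cv2.imwrite("pics/crop.png",c[...,::-1])
```

```text
[-5.26455994 -1.9503994   0.80544052 11.9599987  23.49819237]
[[166 207  42  20 165]]
berth ((552.2733764648438, 173.56405639648438), (94.0660400390625, 43.748844146728516), 88.83519744873047) 165
onyx 11905 ((622.0471801757812, 171.59710693359375), (301.202880859375, 300.0977783203125), 43.429691314697266) [0.47036247 0.02038132 0.00802047] [0.77409369 0.32276351 0.02199114]
tall [0.63407995 0.04471404 0.03043482] [0.73592275 0.29201694 0.16732213]
142 [0.66807868 0.07502341 0.152959  ]
168 [0.66393611 0.26369349 0.14991471]
[ 0.64573567  0.47794798 -0.00107096] [0.5509686  0.17220942 0.01328326] [ 0.4841634  -0.11518     0.00516667] [ 0.4418429  -0.35395979  0.00689994]
```

View pics/crop.png

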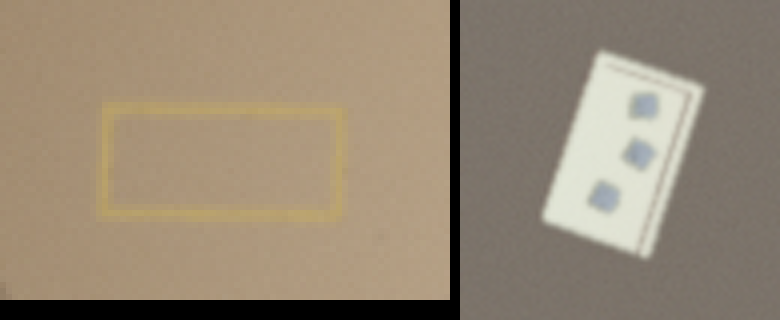

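```bash
python3 -m inch '{"hand":[93,93,93,93,93,93,93,93],"offset":[[0,0,0],[0,0,0],[0,0,0],[0,0,0],[0,0,0],[0,0,0],[0,0,0],[0,0,0]],"rotation":[[0,8,0],[0,16,0],[0,24,0],[0,30,0],[0,30,0],[0,30,0],[0,30,0],[0,30,0]]}' 30; python3 -c "
from h import *
o=env.get_obs();print(o['joint_positions'].round(3),o['eef_pos'],rot(o).round(3))"
```

```text
time_s: 0.9
eef_pos: [0.1891, 0.6997, 0.2422]
eef_rot: [0.398, -0.526, 0.687, 0.305]
ft_force: [-0.1, -0.3, -0.2]
grip_width: 0.093
[-1.375  0.845  0.008  1.183 -0.037  1.633 -0.053] [0.18907533 0.69965912 0.24216515] [[-0.13  -0.965  0.226]
 [-0.48   0.261  0.837]
 [-0.867  0.    -0.497]]
```

The crop shows a crisp brass rectangle and three caps along the middle of the tray. The kinematics matter here: a horizontal tool pointing outward at the berth is probably out of reach. So I'll log poses, test which way joint 5 goes on a sideways tilt, and fit a simple arm model.

```bash
cat >> h.py <<'E'
import json
def down(az_z,tilt=(0,0,0)):  # tool pointing down, tool z at azimuth az_z (deg), then rotvec tilt (deg, tool axes)
    a=np.radians(az_z); z=np.array([np.cos(a),np.sin(a),0]); x=np.array([0,0,-1.]); 
    return np.c_[x,np.cross(z,x),z]@R.from_rotvec(np.radians(tilt)).as_matrix()
def goal(p,Rg):
    o=env.get_obs(); Rn=rot(o); print("t",o["time_s"].__round__(2),"j",o["joint_positions"].round(3),"off",(Rn.T@(np.array(p)-o["eef_pos"])*1000).round(1),"rot",np.degrees(R.from_matrix(Rn.T@Rg).as_rotvec()).round(1))
def log():
    o=env.get_obs(); open("log.jsonl","a").write(json.dumps([list(map(float,o[k])) for k in("joint_positions","eef_pos","eef_rot")])+"\n")
E
python3 -c "
from h import *
open('log.jsonl','w').write(json.dumps([[-1.38373073,0.60013388,-0.00251813,1.60009631,0.0018253,0.94293033,-0.07980836],[0.18893927,0.69948476,0.23976599],[0.56100015,-0.43030444,0.56179737,0.42953537]])+'\n');log()
goal([.42,.36,.25],down(74.9,(0,0,25)))"
```

```text
t 0.9 j [-1.375  0.845  0.008  1.183 -0.037  1.633 -0.053] off [ 126.3 -311.5 -236.1] rot [ -6.5 -29.3  24.4]
```

```bash
python3 -m inch '{"hand":[93,93,93,93,93,93,93,93],"offset":[[126,-311,-236],[126,-311,-236],[126,-311,-236],[126,-311,-236],[126,-311,-236],[126,-311,-236],[126,-311,-236],[126,-311,-236]],"rotation":[[-6.5,-29,24],[-6.5,-29,24],[-6.5,-29,24],[-6.5,-29,24],[-6.5,-29,24],[-6.5,-29,24],[-6.5,-29,24],[-6.5,-29,24]]}'; python3 -c "
from h import *
log()
goal([.47,-.07,.2],down(69.7,(0,20,0)))"
```

```text
time_s: 1.7
eef_pos: [0.414, 0.368, 0.2508]
eef_rot: [0.456, -0.303, 0.642, 0.538]
ft_force: [0.3, 0.9, -0.4]
grip_width: 0.0931
t 1.7 j [-0.543  0.516 -0.15   1.822 -0.3    1.09   0.801] off [ -20.7 -174.6 -408.2] rot [  9.3  18.2 -23.3]
```

```bash
python3 -m inch '{"hand":[93,93,93,93,93,93,93,93],"offset":[[-21,-175,-408],[-21,-175,-408],[-21,-175,-408],[-21,-175,-408],[-21,-175,-408],[-21,-175,-408],[-21,-175,-408],[-21,-175,-408]],"rotation":[[9,18,-23],[9,18,-23],[9,18,-23],[9,18,-23],[9,18,-23],[9,18,-23],[9,18,-23],[9,18,-23]]}'
python3 - <<'E'
from h import *
log()
goal([.514,-.141,.1],down(69.7))
from scipy.optimize import least_squares
D=[list(map(np.array,json.loads(l))) for l in open("log.jsonl")]
E=lambda ax,a:R.from_rotvec(a*np.eye(3)[ax]).as_matrix()
def fk(q,p,s):
    # base yaw p0, h p1, L1 p2, elbow offs p3, L2 p4, wrist offs p5, L3 p6, tool roll p7, lateral p8,p9
    M=E(2,p[0]); t=np.array([0,0,p[1]])
    M=M@E(2,s[0]*q[0])@E(1,q[1]); t=t+M@[p[3],p[8],p[2]]
    M=M@E(2,s[1]*q[2])@E(1,q[3]); t=t+M@[-p[3],p[9],p[4]]
    M=M@E(2,s[2]*q[4])@E(1,q[5]); t=t+M@[p[5],0,p[6]]
    M=M@E(2,s[3]*q[6]+p[7])
    return t,M@np.array([[0,0,1],[0,1,0],[-1,0,0]]).T  # tool x along flange z
import itertools
best=[]
for s in itertools.product((1,-1),repeat=4):
  for y0 in (0,1.57,3.14,-1.57):
   for r0 in (0,1.57,3.14,-1.57):
    def f(p):
        e=[]
        for q,x,w in D:
            t,M=fk(q,p,s); W=R.from_quat(w[[1,2,3,0]]).as_matrix()
            e+=list((t-x)*5)+list((M-W).ravel()*1)
        return np.r_[e,(p-np.array([p[0],.3,.5,0,.5,0,.3,p[7],0,0]))*.002]
    r=least_squares(f,[y0,.3,.5,0,.5,0,.3,r0,0,0]); best.append((r.cost,s,r.x))
best.sort(key=lambda b:b[0])
for b in best[:12:3]: print(b[0],b[1],b[2].round(3))
c,s,p=best[0]
for q,x,w in D: print((fk(q,p,s)[0]-x).round(4))
json.dump([list(s),list(p)],open("model.json","w"))
E
```

```text
time_s: 2.5
eef_pos: [0.4641, -0.0254, 0.2051]
eef_rot: [0.47, -0.468, 0.671, 0.332]
ft_force: [0.8, 0.2, -0.4]
grip_width: 0.0933
t 2.5 j [-0.4    0.425  0.191  2.154  0.297  0.784  0.773] off [129.5 -86.8 -50.9] rot [  0.4 -19.8  -0.2]
2.321824015340137e-07 (-1, -1, -1, -1) [ 0.     0.284  0.647 -0.     0.442 -0.     0.317  0.    -0.03  -0.027]
2.3218240153408385e-07 (-1, -1, -1, -1) [ 0.     0.284  0.647 -0.     0.442 -0.     0.317  0.    -0.03  -0.027]
2.3218240153435114e-07 (-1, -1, -1, -1) [ 0.     0.284  0.647 -0.     0.442 -0.     0.317  6.283 -0.03  -0.027]
2.3218240153468757e-07 (-1, -1, -1, -1) [ 0.     0.284  0.647 -0.     0.442 -0.     0.317  0.    -0.03  -0.027]
[-0.  0.  0.]
[-0. -0. -0.]
[0.     0.     0.0001]
[-0.     -0.     -0.0001]
```

The arm model fits to 0.1 mm. Next I'll check which tool headings can pour at the dish and which can stand the tray upright with the tool horizontal.

```bash
cat >> h.py <<'E'
from scipy.optimize import least_squares
S,PM=json.load(open("model.json")) if __import__("os").path.exists("model.json") else (0,0)
LO=np.array([-2.57,-.35,-1.29,.11,-1.05,.11,-2.63])+.04; HI=np.array([2.57,1.97,1.29,2.56,4.19,1.86,2.63])-.04
def E(ax,a): return R.from_rotvec(a*np.eye(3)[ax]).as_matrix()
def fk(q,p=None,s=None):
    p=p or PM; s=s or S
    M=E(2,p[0]); t=np.array([0,0,p[1]])
    M=M@E(2,s[0]*q[0])@E(1,q[1]); t=t+M@[p[3],p[8],p[2]]
    M=M@E(2,s[1]*q[2])@E(1,q[3]); t=t+M@[-p[3],p[9],p[4]]
    M=M@E(2,s[2]*q[4])@E(1,q[5]); t=t+M@[p[5],0,p[6]]; wr=t-M@[0,0,p[6]]
    return t,M@E(2,s[3]*q[6]+p[7])@np.array([[0,0,1],[0,1,0],[-1,0,0]]).T
def ik(q0,t,Rg,w=.01):
    f=lambda q:np.r_[(fk(q)[0]-t)*10,(fk(q)[1]-Rg).ravel()*2,w*(q-q0)]
    r=least_squares(f,np.clip(q0,LO+1e-3,HI-1e-3),bounds=(LO,HI)); tt,M=fk(r.x)
    return r.x,np.linalg.norm(tt-t)*1000+np.degrees(R.from_matrix(M.T@Rg).magnitude())
def pourpose(lip,phi,th,xg=28):  # lip point, heading of tray +x (deg), tilt; TCP pose
    Rg=down(phi+90)@E(1,-np.radians(th)); return np.array(lip)-Rg@np.array([.0195,.05+xg/1000,0]),Rg
E
python3 - <<'E'
from h import *
q=env.get_obs()["joint_positions"]; dish=np.array([.445,-.341])
print(fk(q)[0],env.get_obs()["eef_pos"])
for phi0 in range(-20,-200,-20):pass
for sg in (1,-1):
  qq=ik(q,[.514,-.141,.1],down(69.7))[0]
  phi=-20.3
  for k in range(11):
    u=np.array([np.cos(np.radians(phi)),np.sin(np.radians(phi))])
    lip=np.r_[dish+u*.012,.07]
    t,Rg=pourpose(lip,phi,0); qq,e=ik(qq,t,Rg); out=[round(e,1)]; q1=qq
    for th in range(10,91,10):
        t,Rg=pourpose(lip,phi,th); q1,e=ik(q1,t,Rg); out.append(round(e,1))
    # stand pose at same heading around candidate places
    st=[]
    for pl in ([.48,-.13],[.5,-.05],[.55,-.15],[.6,-.1],[.62,-.05]):
        t=np.array([*(np.array(pl)-u*.0145),.0785]); q2,e=ik(q1,t,down(phi+90)@E(1,-np.pi/2)); st.append(round(e,1))
    print(round(phi),out,"stand",st,q1.round(2),qq.round(2))
    phi+=sg*18
E
```

```text
[ 0.46411784 -0.0253965   0.20505433] [ 0.46414359 -0.02537459  0.20510955]
-20 [np.float64(0.0), np.float64(0.0), np.float64(0.0), np.float64(0.0), np.float64(0.0), np.float64(0.0), np.float64(0.0), np.float64(0.0), np.float64(0.0), np.float64(0.0)] stand [np.float64(0.0), np.float64(0.0), np.float64(0.0), np.float64(0.0), np.float64(0.0)] [ 1.4   1.46 -0.88  1.41 -0.41  1.39  2.23] [ 0.64  0.69 -0.17  1.89  0.21  0.58  1.55]
-2 [np.float64(0.0), np.float64(0.0), np.float64(0.0), np.float64(0.0), np.float64(0.0), np.float64(0.0), np.float64(0.0), np.float64(0.0), np.float64(0.0), np.float64(0.0)] stand [np.float64(0.0), np.float64(0.0), np.float64(0.0), np.float64(0.0), np.float64(0.0)] [ 1.21  1.44 -0.78  1.25 -0.37  1.68  2.25] [ 0.65  0.69 -0.25  1.91  0.3   0.58  1.73]
16 [np.float64(0.0), np.float64(0.0), np.float64(0.0), np.float64(0.0), np.float64(0.0), np.float64(0.0), np.float64(0.0), np.float64(0.0), np.float64(0.0), np.float64(11.1)] stand [np.float64(0.0), np.float64(0.0), np.float64(0.0), np.float64(0.0), np.float64(0.0)] [ 1.18  1.56 -1.08  1.17 -0.07  1.82  2.04] [ 0.
[... 6290 characters left out ...]
0), np.float64(0.0), np.float64(12.4), np.float64(26.3), np.float64(36.6), np.float64(42.4), np.float64(43.2), np.float64(38.7), np.float64(29.5), np.float64(24.9)] stand [np.float64(0.0), np.float64(0.0), np.float64(0.0), np.float64(0.0), np.float64(0.0)] [-0.89  1.93  1.18  2.41 -1.01  0.15 -1.08] [ 0.31  0.63  0.5   2.28 -0.79  0.41 -0.14]
-200 [np.float64(0.0), np.float64(0.0), np.float64(0.0), np.float64(0.0), np.float64(0.0), np.float64(0.0), np.float64(0.0), np.float64(0.0), np.float64(0.0), np.float64(0.0)] stand [np.float64(0.0), np.float64(0.0), np.float64(0.0), np.float64(0.0), np.float64(0.0)] [-0.87  1.93  1.23  2.26 -0.45  0.47 -1.62] [ 0.21  0.64  0.57  2.31 -0.91  0.42 -0.37]
```

```bash
cat >> h.py <<'E'
XG,ZG,AL=.033,.0255,15
def T(phi,th): # tray axes in world: heading phi, open end tipped down by th (deg)
    return E(2,np.radians(phi))@E(1,-np.radians(th))
REL=np.array([[0,-1,0],[0,0,1],[-1,0,0.]])@E(1,np.radians(AL))
def tcp(ref,refp,phi,th,g=None):  # world point ref of tray-frame point refp
    x,z,rel=g or (XG,ZG,REL); M=T(phi,th); return np.array(ref)+M@(np.array([x,0,z])-refp), M@rel
LIP=np.array([-.05,0,.004]); END=np.array([-.05,0,.009])
E
python3 - <<'E'
from h import *
def show(n,q,e):
    print(n,"err",round(e,1),q.round(2))
q=env.get_obs()["joint_positions"]; dish=np.array([.445,-.341,0]); T0=np.array([.486,-.131,0])
print("rotcheck",np.linalg.det(T(0,0)@REL), T(0,30)@[1,0,0])
def seg(q,a,b,n,f,name):
    for k in range(1,n+1):
        t,Rg=f(a+(b-a)*k/n); q,e=ik(q,t,Rg)
        if e>1: print(name,k,n,"ERR",round(e,1))
    show(name,q,e); return q
t,Rg=tcp(T0,np.zeros(3),-20.3,0); q,e=ik(q,t,Rg); show("grasp",q,e)
u=T(-20.3,0)[:,0]
lip0=T0+T(-20.3,0)@LIP+[0,0,.15]; lip1=dish+u*.015+[0,0,.08]
for phi in (-20.3,):
    q1=seg(q,lip0,lip1,4,lambda l:tcp(l,LIP,phi,-10),"dish flat")
    q1=seg(q1,-10,65,8,lambda th:tcp(lip1,LIP,phi,th),"poured")
    lb=np.array([.552,.173,.15])
    q2=seg(q1,np.r_[lip1,phi,65],np.r_[lip1+[0,0,.12],phi,65],3,lambda v:tcp(v[:3],END,v[3],v[4]),"up")
    q2=seg(q2,np.r_[lip1+[0,0,.12],phi,65],np.r_[lb,-1.3,90],8,lambda v:tcp(v[:3],END,v[3],v[4]),"berth above")
    q2=seg(q2,np.r_[lb,-1.3,90],np.r_[lb[:2],.012,-1.3,90],4,lambda v:tcp(v[:3],END,v[3],v[4]),"berth down")
    def pts(q):
        p=PM;s=S;M=E(2,s[0]*q[0])@E(1,q[1]);a=np.array([0,0,p[1]])+M@[p[3],p[8],p[2]]; t,Rg=fk(q); return a.round(2),(t-Rg[:,0]*p[6]).round(2),t.round(3)
    print("elbow,wrist,tcp",pts(q1),pts(q2))
    qd=seg(q1,np.r_[lip1+[0,0,.12],phi,65],np.r_[lip1+[0,0,.12],-20.3,75],3,lambda v:tcp(v[:3],END,v[3],v[4]),"x")
E
```

```text
rotcheck 0.9999999999999998 [0.8660254 0.        0.5      ]
grasp err 0.0 [-0.1   0.75  0.18  2.16  0.38  0.35  0.88]
dish flat err 0.0 [0.33 0.76 0.09 1.79 0.3  0.77 1.41]
poured 7 8 ERR 20.2
poured 8 8 ERR 55.2
poured err 55.2 [ 1.23  1.05 -1.25  2.52  2.48  1.45 -0.51]
up 1 3 ERR 45.5
up 2 3 ERR 36.5
up 3 3 ERR 25.8
up err 25.8 [ 1.29  0.68 -1.25  2.52  2.39  1.17 -0.65]
berth above 1 8 ERR 52.2
berth above 2 8 ERR 71.4
berth above 3 8 ERR 81.2
berth above 4 8 ERR 81.3
berth above 5 8 ERR 74.2
berth above 6 8 ERR 60.3
berth above 7 8 ERR 41.3
berth above 8 8 ERR 18.7
berth above err 18.7 [-0.87  0.98 -0.22  2.52  1.73  1.82 -1.88]
berth down 1 4 ERR 15.5
berth down 2 4 ERR 10.4
berth down 3 4 ERR 3.6
berth down err 0.0 [-0.96  1.33 -0.07  2.5   1.77  1.82 -2.22]
elbow,wrist,tcp (array([ 0.16, -0.54,  0.61]), array([ 0.29, -0.22,  0.33]), array([ 0.512, -0.38 ,  0.171])) (array([0.39, 0.5 , 0.44]), array([0.23, 0.26, 0.1 ]), array([0.536, 0.173, 0.095]))
x 1 3 ERR 37.8
x 2 3 ERR 49.9
x 3 3 ERR 62.3
x err 62.3 [ 1.33  0.71 -1.25  2.52  2.51  1.21 -0.7 ]
```

```bash
cat > scan.py <<'E'
from h import *
dish=np.array([.445,-.341,0]); T0=np.array([.486,-.131,0])
Q0=env.get_obs()["joint_positions"]
def el(q):
    M=E(2,S[0]*q[0])@E(1,q[1]); a=np.array([0,0,PM[1]])+M@[PM[3],PM[8],PM[2]]; t,Rg=fk(q); return a.round(2),(t-Rg[:,0]*PM[6]).round(2)
def chain(al,phi,xg,thp=62,verbose=False,q=Q0):
    zg=.002+.022*np.cos(np.radians(al))+.0075*np.sin(np.radians(al))
    g=(xg,zg,np.array([[0,-1,0],[0,0,1],[-1,0,0.]])@E(1,np.radians(al)))
    u=T(phi,0)[:,0]; lip0=T0+T(-20.3,0)@LIP; lip1=dish+u*.015+[0,0,.08]; b=np.array([.552,.173,0])
    V=[np.r_[lip0,-20.3,0],np.r_[lip0+[0,0,.1],-20.3,-10],np.r_[lip1+[0,0,.06],phi,-10],np.r_[lip1,phi,-10],np.r_[lip1,phi,thp],np.r_[lip1+[0,0,.12],phi,thp],np.r_[b+[0,0,.12],-1.3,90],np.r_[b+[0,0,.012],-1.3,90]]
    q,e=ik(q,*tcp(V[0][:3],LIP,-20.3,0,g)); E_=[e]; mv=0
    if verbose: print(q.round(2))
    for i in range(len(V)-1):
        n=int(max(2,abs(V[i+1]-V[i])[4]//8,abs(V[i+1]-V[i])[3]//8,np.linalg.norm((V[i+1]-V[i])[:3])//.06)); em=0
        for k in range(1,n+1):
            v=V[i]+(V[i+1]-V[i])*k/n; qn,e=ik(q,*tcp(v[:3],LIP if i<5 else END,v[3],v[4],g)); em=max(em,e); mv=max(mv,abs(qn-q).max()); q=qn
        E_.append(em)
        if verbose: print(i+1,round(em,1),q.round(2),*el(q))
    return np.round(E_,1),round(mv,2),q
if __name__=="__main__":
  for al in (0,10,20):
    for phi in (-20.3,0,20):
      for xg in (.03,):
        e,mv,q=chain(al,phi,xg); print(al,phi,e.tolist(),mv,q.round(2),*el(q))
E
python3 scan.py
```

```text
0 -20.3 [0.0, 0.0, 0.0, 0.0, 23.7, 15.8, 114.0, 48.4] 0.93 [-1.07  1.49  0.18  2.52  1.93  1.82 -2.45] [0.34 0.55 0.33] [0.24 0.22 0.06]
0 0 [0.0, 0.0, 0.0, 0.0, 0.0, 0.0, 123.0, 48.4] 1.05 [-1.07  1.49  0.18  2.52  1.93  1.82 -2.45] [0.34 0.55 0.33] [0.24 0.22 0.06]
0 20 [0.0, 0.0, 0.0, 0.0, 5.4, 17.9, 134.3, 48.4] 1.81 [-1.07  1.49  0.18  2.52  1.93  1.82 -2.45] [0.34 0.55 0.33] [0.24 0.22 0.06]
10 -20.3 [0.0, 0.0, 0.0, 0.0, 41.2, 30.5, 92.6, 21.1] 1.25 [-0.99  1.38  0.01  2.52  1.84  1.82 -2.3 ] [0.37 0.52 0.41] [0.23 0.25 0.09]
10 0 [0.0, 0.0, 0.0, 0.0, 11.5, 5.4, 109.4, 21.1] 1.2 [-0.99  1.38  0.01  2.52  1.84  1.82 -2.3 ] [0.37 0.52 0.41] [0.23 0.25 0.09]
10 20 [0.0, 0.0, 0.0, 0.0, 0.0, 0.0, 124.0, 21.1] 0.9 [-0.99  1.38  0.01  2.52  1.84  1.82 -2.3 ] [0.37 0.52 0.41] [0.23 0.25 0.09]
20 -20.3 [0.0, 0.0, 0.0, 0.0, 44.0, 33.6, 68.6, 0.0] 1.23 [-0.92  1.3  -0.15  2.44  1.7   1.82 -2.13] [0.4  0.48 0.46] [0.24 0.29 0.09]
20 0 [0.0, 0.0, 0.0, 0.0, 37.2, 28.6, 92.9, 0.0] 0.93 [-0.92  1.3  -0.15  2.44  1.7   1.82 -2.13] [0.4  0.48 0.46] [0.24 0.29 0.09]
20 20 [0.0, 0.0, 0.0, 0.0, 0.0, 0.0, 111.6, 0.0] 0.67 [-0.92  1.3  -0.15  2.44  1.7   1.82 -2.13] [0.4  0.48 0.46] [0.24 0.29 0.09]
```

The direct route runs too close to the joint limits. The calmer plan has three parts:

1. Turn the tray half round and pour with the tool leaning towards the robot.
2. Stand the tray on the open console and regrasp it from above.
3. Carry it to the berth.

I'll check that chain.

```bash
cat > scan2.py <<'E'
from scan import *
def chain2(al,phi,xg,st,thp=65,verbose=False,q=Q0):
    zg=.002+.022*np.cos(np.radians(al))+.0075*np.sin(np.radians(al))
    g=(xg,zg,np.array([[0,-1,0],[0,0,1],[-1,0,0.]])@E(1,np.radians(al)))
    u=T(phi,0)[:,0]; lip0=T0+T(-20.3,0)@LIP; lip1=dish+u*.015+[0,0,.08]; st=np.array([*st,0])
    V=[np.r_[lip0,-20.3,0],np.r_[lip0+[0,0,.12],-20.3,-10],np.r_[lip1+[0,0,.06],phi,-10],np.r_[lip1,phi,-10],np.r_[lip1,phi,thp],np.r_[lip1+[0,0,.08],phi,thp],np.r_[st+[0,0,.08],phi,90],np.r_[st,phi,90]]
    q,e=ik(q,*tcp(V[0][:3],LIP,-20.3,0,g)); E_=[e]
    if verbose: print(q.round(2))
    for i in range(len(V)-1):
        n=int(max(2,abs(V[i+1]-V[i])[4]//8,abs(V[i+1]-V[i])[3]//8,np.linalg.norm((V[i+1]-V[i])[:3])//.06)); em=0
        for k in range(1,n+1):
            v=V[i]+(V[i+1]-V[i])*k/n; q,e=ik(q,*tcp(v[:3],LIP if i<5 else END,v[3],v[4],g)); em=max(em,e)
        E_.append(em)
        if verbose: print(i+1,round(em,1),q.round(2),*el(q))
    return np.round(E_,1),q
if __name__=="__main__":
  for al in (0,12,20):
    for phi in (-190,-197,-210): 
      for xg in (.03,):
        e,q=chain2(al,phi,xg,(.46,-.13)); print(al,phi,e.tolist(),q.round(2),*el(q))
  chain2(12,-197,.03,(.46,-.13),verbose=True)
E
python3 scan2.py
```

```text
0 -190 [0.0, 0.0, 0.0, 4.3, 0.0, 0.0, 55.9, 47.1] [-0.    1.22  0.28  1.56 -0.08  1.82 -1.34] [ 0.61 -0.03  0.5 ] [ 0.76 -0.17  0.11]
0 -197 [0.0, 0.0, 0.0, 7.5, 0.0, 0.0, 59.0, 49.4] [ 0.22  1.19 -0.02  1.55 -0.09  1.82 -1.62] [ 0.58 -0.16  0.52] [ 0.74 -0.22  0.12]
0 -210 [0.0, 0.0, 0.0, 11.0, 0.0, 16.3, 42.2, 35.8] [ 0.6   1.27 -0.51  1.51 -0.08  1.82 -2.09] [ 0.49 -0.37  0.48] [ 0.72 -0.3   0.1 ]
12 -190 [0.0, 0.0, 0.0, 0.0, 0.0, 11.1, 55.4, 46.7] [ 0.39  1.21 -0.24  1.53 -0.09  1.82 -1.83] [ 0.55 -0.26  0.51] [ 0.74 -0.25  0.11]
12 -197 [0.0, 0.0, 0.0, 0.0, 0.0, 18.6, 44.0, 37.5] [ 0.58  1.26 -0.49  1.51 -0.08  1.82 -2.07] [ 0.5  -0.36  0.48] [ 0.72 -0.29  0.11]
12 -210 [0.0, 0.0, 0.0, 2.7, 0.0, 20.0, 22.2, 10.7] [ 0.81  1.39 -0.8   1.47 -0.08  1.82 -2.38] [ 0.42 -0.48  0.4 ] [ 0.7  -0.35  0.09]
20 -190 [0.0, 0.0, 0.0, 0.0, 2.2, 23.1, 41.4, 35.3] [ 0.61  1.28 -0.53  1.51 -0.08  1.82 -2.11] [ 0.49 -0.38  0.47] [ 0.72 -0.29  0.1 ]
20 -197 [0.0, 0.0, 0.0, 0.0, 3.5, 25.1, 31.1, 21.5] [ 0.74  1.35 -0.71  1.49 -0.08  1.82 -2.29] [ 0.45 -0.45  0.43] [ 0.71 -0.33  0.09]
20 -210 [0.0, 0.0, 0.0, 0.0, 0.0, 15.0, 10.5, 0.0] [ 0.91  1.44 -0.91  1.48 -0.08  1.77 -2.49] [ 0.37 -0.52  0.37] [ 0.68 -0.38  0.08]
[-0.04  0.74  0.13  2.17  0.37  0.32  0.91]
1 0.0 [ 0.08  0.6  -0.01  2.    0.23  0.78  1.13] [ 0.36 -0.06  0.82] [ 0.59 -0.1   0.44]
2 0.0 [ 0.47  0.5   0.44  2.32 -1.01  0.57 -0.07] [ 0.26 -0.17  0.85] [ 0.28 -0.36  0.45]
3 0.0 [ 0.79  0.58 -0.01  2.34 -1.01  0.31 -0.09] [ 0.23 -0.27  0.82] [ 0.28 -0.36  0.39]
4 0.0 [ 0.25  1.08  0.59  1.5  -0.19  1.82 -1.04] [ 0.55 -0.17  0.59] [ 0.67 -0.48  0.29]
5 18.6 [ 0.32  0.91  0.41  1.54 -0.08  1.82 -1.18] [ 0.47 -0.19  0.68] [ 0.65 -0.46  0.38]
6 44.0 [ 0.73  1.22 -0.75  1.57 -0.08  1.82 -2.3 ] [ 0.43 -0.43  0.51] [ 0.71 -0.29  0.19]
7 37.5 [ 0.58  1.26 -0.49  1.51 -0.08  1.82 -2.07] [ 0.5  -0.36  0.48] [ 0.72 -0.29  0.11]
```

I found an error in my model: the tilt has to be about the jaw axis (tool z), not tool y. I'll correct it and rescan.

```bash
sed -i 's/@E(1,np.radians(AL))/@E(2,np.radians(AL))/' h.py; sed -i 's/E(1,np.radians(al))/E(2,np.radians(al))/' scan.py scan2.py; python3 scan.py; echo; python3 scan2.py
```

```text
0 -20.3 [0.0, 0.0, 0.0, 0.0, 23.7, 15.8, 114.0, 48.4] 0.93 [-1.07  1.49  0.18  2.52  1.93  1.82 -2.45] [0.34 0.55 0.33] [0.24 0.22 0.06]
0 0 [0.0, 0.0, 0.0, 0.0, 0.0, 0.0, 123.0, 48.4] 1.05 [-1.07  1.49  0.18  2.52  1.93  1.82 -2.45] [0.34 0.55 0.33] [0.24 0.22 0.06]
0 20 [0.0, 0.0, 0.0, 0.0, 5.4, 17.9, 134.3, 48.4] 1.81 [-1.07  1.49  0.18  2.52  1.93  1.82 -2.45] [0.34 0.55 0.33] [0.24 0.22 0.06]
10 -20.3 [0.0, 0.0, 0.0, 0.0, 1.3, 0.0, 88.1, 57.5] 1.09 [-0.88  1.28 -0.08  2.52  2.03  1.82 -2.09] [0.42 0.46 0.47] [0.25 0.25 0.12]
10 0 [0.0, 0.0, 0.0, 0.0, 0.1, 0.0, 97.2, 57.5] 1.17 [-0.88  1.28 -0.08  2.52  2.03  1.82 -2.09] [0.42 0.46 0.47] [0.25 0.25 0.12]
10 20 [0.0, 0.0, 0.0, 0.0, 7.1, 24.9, 101.9, 57.5] 1.44 [-0.88  1.28 -0.08  2.52  2.03  1.82 -2.09] [0.42 0.46 0.47] [0.25 0.25 0.12]
20 -20.3 [0.0, 0.0, 0.0, 0.0, 0.0, 0.0, 63.0, 51.0] 1.51 [-0.51  1.11 -0.55  2.52  2.1   1.82 -1.6 ] [0.52 0.26 0.57] [0.27 0.25 0.2 ]
20 0 [0.0, 0.0, 0.0, 0.0, 0.0, 0.0, 68.2, 51.0] 1.17 [-0.51  1.11 -0.55  2.52  2.1   1.82 -1.6 ] [0.52 0.26 0.57] [0.27 0.25 0.2 ]
20 20 [0.0, 0.0, 0.0, 0.0, 0.0, 0
[... 1304 characters left out ...]
] [ 0.73 -0.29  0.19]
[ 0.29  0.76 -0.16  2.03  0.13  0.57  1.26]
1 0.0 [ 0.33  0.68 -0.2   1.86  0.06  0.99  1.32] [ 0.37 -0.16  0.79] [ 0.63 -0.18  0.43]
2 20.3 [ 0.79  0.4  -0.09  2.4  -1.01  0.15 -0.16] [ 0.15 -0.2   0.88] [ 0.26 -0.3   0.46]
3 37.2 [ 0.82  0.52 -0.11  2.37 -1.01  0.15 -0.13] [ 0.2  -0.25  0.85] [ 0.28 -0.33  0.42]
4 13.0 [ 0.07  1.03  0.78  1.63 -0.21  1.56 -0.91] [ 0.55 -0.07  0.62] [ 0.66 -0.41  0.35]
5 0.0 [ 0.05  0.94  0.82  1.6  -0.15  1.67 -0.91] [ 0.52 -0.06  0.67] [ 0.66 -0.41  0.43]
6 22.8 [ 0.21  1.02  0.    1.58 -0.09  1.82 -1.62] [ 0.53 -0.15  0.62] [ 0.75 -0.22  0.24]
7 13.3 [ 0.21  1.16  0.01  1.5  -0.09  1.82 -1.6 ] [ 0.57 -0.15  0.54] [ 0.77 -0.22  0.15]
```

```bash
cat > scan3.py <<'E'
from scan import *
def chain3(al,phi,ph2,xg,st,thp=65,verbose=False,q=Q0):
    zg=.002+.022*np.cos(np.radians(al))+.0075*np.sin(np.radians(al))
    g=(xg,zg,np.array([[0,-1,0],[0,0,1],[-1,0,0.]])@E(2,np.radians(al)))
    u=T(phi,0)[:,0]; lip0=T0+T(-20.3,0)@LIP; lip1=dish+u*.015+[0,0,.08]; st=np.array([*st,0])
    m=np.array([.55,-.18,.25])
    V=[np.r_[lip0,-20.3,0],np.r_[lip0+[0,0,.12],-20.3,-10],np.r_[lip1+[0,0,.06],phi,-10],np.r_[lip1,phi,-10],np.r_[lip1,phi,thp],np.r_[lip1+[0,0,.08],phi,thp],np.r_[m-.05*u,phi,al],np.r_[m,ph2,al],np.r_[st+[0,0,.08],ph2,90],np.r_[st,ph2,90]]
    q,e=ik(q,*tcp(V[0][:3],LIP,-20.3,0,g)); E_=[e]
    if verbose: print(q.round(2))
    for i in range(len(V)-1):
        n=int(max(2,abs(V[i+1]-V[i])[4]//8,abs(V[i+1]-V[i])[3]//8,np.linalg.norm((V[i+1]-V[i])[:3])//.06)); em=0
        for k in range(1,n+1):
            v=V[i]+(V[i+1]-V[i])*k/n; q,e=ik(q,*tcp(v[:3],LIP if i<5 else END,v[3],v[4],g)); em=max(em,e)
        E_.append(em)
        if verbose: print(i+1,round(em,1),q.round(2),*el(q))
    return np.round(E_,1),q
if __name__=="__main__":
  for al in (15,20,25):
    for phi in (-37,-20.3):
     for ph2 in (-197,): 
      e,q=chain3(al,phi,ph2,.03,(.47,-.13)); print(al,phi,ph2,e.tolist(),q.round(2),*el(q))
  chain3(20,-30,-197,.03,(.47,-.13),68,verbose=True)
E
python3 scan3.py
```

```text
15 -37 -197 [0.0, 0.0, 0.0, 0.0, 8.1, 0.8, 0.0, 0.0, 17.4, 8.1] [ 0.21  1.15  0.    1.48 -0.09  1.82 -1.61] [ 0.57 -0.15  0.55] [ 0.78 -0.22  0.16]
15 -20.3 -197 [0.0, 0.0, 0.0, 0.0, 0.0, 0.0, 0.0, 0.0, 17.4, 8.1] [ 0.21  1.15  0.    1.48 -0.09  1.82 -1.61] [ 0.57 -0.15  0.55] [ 0.78 -0.22  0.16]
20 -37 -197 [0.0, 0.0, 0.0, 0.0, 0.1, 0.0, 0.0, 0.0, 2.3, 0.0] [ 0.21  1.11  0.    1.51 -0.08  1.74 -1.61] [ 0.56 -0.15  0.57] [ 0.77 -0.22  0.19]
20 -20.3 -197 [0.0, 0.0, 0.0, 0.0, 0.0, 0.0, 0.0, 0.0, 2.3, 0.0] [ 0.21  1.11  0.    1.51 -0.08  1.74 -1.61] [ 0.56 -0.15  0.57] [ 0.77 -0.22  0.19]
25 -37 -197 [0.0, 0.0, 0.0, 0.0, 0.1, 0.0, 0.0, 0.0, 0.0, 0.0] [ 0.42  1.1  -0.38  1.53  0.09  1.69 -1.89] [ 0.51 -0.26  0.58] [ 0.76 -0.22  0.21]
25 -20.3 -197 [0.0, 0.0, 0.0, 0.0, 0.1, 0.0, 0.0, 0.0, 0.0, 0.0] [ 0.43  1.1  -0.39  1.53  0.1   1.69 -1.9 ] [ 0.51 -0.27  0.58] [ 0.76 -0.22  0.21]
[ 0.28  0.81 -0.14  1.93  0.06  0.75  1.34]
1 0.0 [ 0.3   0.74 -0.15  1.78  0.01  1.15  1.37] [ 0.41 -0.16  0.76] [ 0.67 -0.2   0.41]
2 0.0 [ 0.57  0.84 -0.05  1.45  0.04  1.37  1.55] [ 0.39 -0.29  0.71] [ 0.67 -0.47  0.42]
3 0.0 [ 0.57  0.91 -0.06  1.47  0.05  1.29  1.55] [ 0.41 -0.3   0.68] [ 0.67 -0.47  0.36]
4 3.0 [ 1.35  0.91 -1.25  2.52  2.35  1.08 -0.53] [ 0.08 -0.5   0.68] [ 0.27 -0.24  0.38]
5 0.0 [ 1.42  0.65 -1.25  2.47  2.27  0.81 -0.54] [ 0.03 -0.39  0.8 ] [ 0.26 -0.24  0.45]
6 0.0 [ 0.99  0.68 -1.25  1.8   0.69  1.19  0.58] [ 0.2  -0.35  0.79] [ 0.57 -0.19  0.61]
7 0.0 [ 0.64  0.32 -0.56  2.    0.22  0.88 -1.91] [ 0.15 -0.15  0.9 ] [ 0.48 -0.16  0.61]
8 2.3 [ 0.21  1.    0.    1.53 -0.09  1.82 -1.62] [ 0.53 -0.14  0.63] [ 0.77 -0.22  0.27]
9 0.0 [ 0.21  1.11  0.    1.51 -0.08  1.74 -1.61] [ 0.56 -0.15  0.57] [ 0.77 -0.22  0.19]
```

Run:
```python
from scan3 import *
for al in (30,38):
    for phi in (-20.3,-5):
        e,q=chain3(al,phi,-197,.038,(.47,-.13),65); print(al,phi,e.tolist())
chain3(30,-20.3,-197,.038,(.47,-.13),65,True)
```

```text
30 -20.3 [0.0, 0.0, 0.0, 0.0, 0.0, 0.0, 0.0, 0.0, 0.0, 0.0]
30 -5 [0.0, 0.0, 0.0, 0.0, 0.1, 0.0, 0.0, 0.0, 0.0, 0.0]
38 -20.3 [0.0, 0.0, 0.0, 0.0, 0.0, 0.0, 0.0, 0.0, 0.0, 0.0]
38 -5 [0.0, 0.0, 0.0, 0.0, 0.1, 0.0, 0.0, 0.0, 0.0, 0.0]
[ 0.27  0.88 -0.11  1.79 -0.    0.99  1.4 ]
1 0.0 [ 0.28  0.83 -0.11  1.66 -0.03  1.35  1.41] [ 0.45 -0.16  0.72] [ 0.72 -0.22  0.37]
2 0.0 [ 0.5   0.93 -0.03  1.33  0.1   1.58  1.65] [ 0.44 -0.27  0.67] [ 0.74 -0.45  0.39]
3 0.0 [ 0.5   0.99 -0.03  1.35  0.1   1.5   1.64] [ 0.46 -0.29  0.64] [ 0.74 -0.45  0.33]
4 0.0 [ 1.36  0.71 -1.09  2.35  2.07  0.55 -0.16] [ 0.06 -0.42  0.77] [ 0.31 -0.29  0.43]
5 0.0 [ 1.35  0.47 -0.99  2.28  1.75  0.29  0.1 ] [ 0.03 -0.3   0.86] [ 0.31 -0.29  0.51]
6 0.0 [ 0.98  0.65 -1.23  1.78  0.66  1.2   0.77] [ 0.19 -0.34  0.8 ] [ 0.57 -0.19  0.63]
7 0.0 [ 0.61  0.3  -0.52  1.98  0.19  0.91 -1.87] [ 0.14 -0.13  0.9 ] [ 0.48 -0.16  0.63]
8 0.0 [ 0.44  0.95 -0.42  1.57  0.08  1.71 -1.91] [ 0.46 -0.25  0.66] [ 0.75 -0.21  0.33]
9 0.0 [ 0.44  1.05 -0.41  1.57  0.11  1.62 -1.91] [ 0.5  -0.26  0.61] [ 0.75 -0.21  0.25]
```

α=30° (tool leaning 30° back towards the tray's open end at the grasp) is feasible all along. Moving to the pre-grasp.

```bash
sed -i 's/^XG,ZG,AL=.*/XG,ZG,AL=.038,.0255,30/' h.py; python3 -c "
from h import *
t,Rg=tcp([.486,-.131,0],np.zeros(3),-20.3,0); print(t,Rg[:,0]); goal(t-.1*Rg[:,0],Rg)"
```

```text
[ 0.52163978 -0.14418355  0.0255    ] [-0.46894447  0.17346783 -0.8660254 ]
t 2.5 j [-0.4    0.425  0.191  2.154  0.297  0.784  0.773] off [ 118.  -145.   -55.8] rot [ -4.8 -19.4  29.5]
```

```bash
python3 -m inch '{"hand":[93,93,93,93,93,93,93,93],"offset":[[118,-145,-56],[118,-145,-56],[118,-145,-56],[118,-145,-56],[118,-145,-56],[118,-145,-56],[118,-145,-56],[118,-145,-56]],"rotation":[[-5,-19.4,29.5],[-5,-19.4,29.5],[-5,-19.4,29.5],[-5,-19.4,29.5],[-5,-19.4,29.5],[-5,-19.4,29.5],[-5,-19.4,29.5],[-5,-19.4,29.5]]}'
python3 - <<'E'
from h import *
log(); goal([.5216,-.1442,.0255],tcp([0,0,0],np.zeros(3),-20.3,0)[1])
c=imaging.get_calibration("wrist"); p,d=imaging.get_image("wrist"); cv2.imwrite("pics/w1.png",p[...,::-1])
W=cloud("wrist",d,c); m=(d>0)&(W[...,2]>.003)&(W[...,2]<.03)&(abs(W[...,0]-.486)<.08)&(abs(W[...,1]+.131)<.08)
P=W[m]; print(m.sum(),P.min(0),P.max(0)); q=P[P[:,2]>.014]; print(cv2.minAreaRect((q[:,:2]*1000).astype(np.float32)),cv2.minAreaRect((P[:,:2]*1000).astype(np.float32)))
E
```

```text
time_s: 3.3
eef_pos: [0.5681, -0.1585, 0.1126]
eef_rot: [0.454, -0.241, 0.665, 0.542]
ft_force: [0.0, 0.7, 1.0]
grip_width: 0.0925
t 3.3 j [ 0.216  0.808 -0.005  1.652 -0.069  1.204  1.474] off [99.7 -1.7 -2.3] rot [ 0.2 -0.2 -0.1]
5980 [ 0.429163   -0.17480895  0.00300041] [ 0.54399701 -0.08209187  0.0215995 ]
((486.0997314453125, -128.3509521484375), (62.22652816772461, 100.63626861572266), 69.64834594726562) ((486.1411437988281, -128.37928771972656), (62.23752975463867, 100.67367553710938), 69.58726501464844)
```

View pics/w1.png

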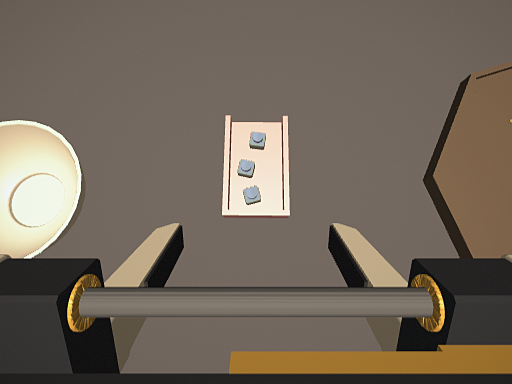

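The wrist view shows the tray at (256,168), centred between the fingertips at (180,230) and (332,230). Depth gives a 62.2 × 100.6 mm rectangle, yaw −20.4°. Descending and gripping.

```bash
python3 -m inch '{"hand":[93,93,93,93,62,56,56,56],"offset":[[40,-1,-1],[70,-1,-1],[90,-1,-1],[100,-1,-1],[100,-1,-1],[100,-1,-1],[100,-1,-1],[100,-1,-1]],"rotation":[[0,0,0],[0,0,0],[0,0,0],[0,0,0],[0,0,0],[0,0,0],[0,0,0],[0,0,0]]}' 35
python3 - <<'E'
from h import *
log(); u=T(-20.3,0)[:,0]
lip0=np.array([.486,-.1295,0])+T(-20.3,0)@LIP
for dz,th in((.0,0),(.12,-10)): goal(*tcp(lip0+[0,0,dz],LIP,-20.3,th))
E
```

```text
time_s: 4.15
eef_pos: [0.5221, -0.1446, 0.025]
eef_rot: [0.454, -0.24, 0.666, 0.541]
ft_force: [0.7, 1.3, 0.6]
grip_width: 0.0656
t 4.15 j [ 0.218  0.882 -0.017  1.792 -0.071  0.989  1.477] off [0.1 1.2 1.6] rot [ 0.1 -0.2 -0.1]
t 4.15 j [ 0.218  0.882 -0.017  1.792 -0.071  0.989  1.477] off [-91.4  51.5   1.4] rot [ 0.1 -0.2  9.9]
```

```bash
python3 -m inch '{"hand":[54,54,54,54,54,54,54,54],"offset":[[0,0,0],[0,0,0],[0,0,0],[-5,3,0],[-16,9,0],[-32,18,0],[-48,27,0],[-60,34,0]],"rotation":[[0,0,0],[0,0,0],[0,0,0],[0,0,1],[0,0,3],[0,0,5],[0,0,7],[0,0,9]]}' 35
python3 - <<'E'
from h import *
log(); u=T(-20.3,0)[:,0]
dish=np.array([.445,-.341,0])
goal(*tcp(dish+u*.012+[0,0,.115],LIP,-20.3,-10))
p,d=imaging.get_image("side"); cv2.imwrite("pics/s2.png",cv2.resize(p[150:330,120:340],None,fx=3,fy=3)[...,::-1])
E
```

```text
time_s: 4.95
eef_pos: [0.5222, -0.1449, 0.094]
eef_rot: [0.41, -0.187, 0.683, 0.575]
ft_force: [0.1, -0.3, -2.3]
grip_width: 0.0619
t 4.95 j [ 0.224  0.861 -0.014  1.681 -0.08   1.281  1.48 ] off [ -82.2  -58.7 -211. ] rot [ 0.  -0.2  0.7]
```

View pics/s2.png

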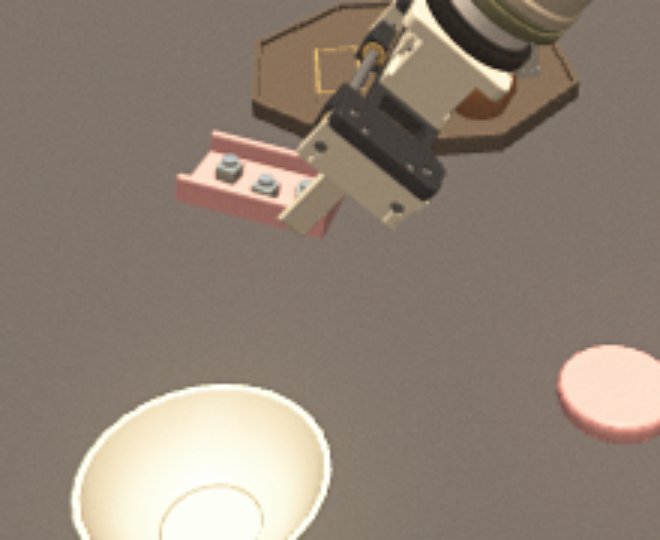

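The grip holds at 61.9 mm and the tray is lifted, open end raised, with all three caps inside (crop (229,168), (265,185), (303,190)). Moving over the dish.

```bash
python3 -m inch '{"hand":[54,54,54,54,54,54,54,54],"offset":[[-8,-4,-14],[-20,-12,-42],[-34,-22,-77],[-48,-33,-115],[-62,-43,-152],[-73,-51,-183],[-80,-56,-203],[-82,-59,-211]],"rotation":[[0,0,0],[0,0,0],[0,0,0],[0,0,0],[0,0,0],[0,0,0],[0,0,0],[0,0,0]]}' 40
python3 - <<'E'
from h import *
log(); u=T(-20.3,0)[:,0]
dish=np.array([.445,-.341,0]);q=env.get_obs()["joint_positions"]
for z,th in((.105,-2),(.09,6),(.085,15),(.08,25),(.08,35),(.08,45),(.08,55),(.08,65),(.08,72)): 
    t,Rg=tcp(dish+u*.012+[0,0,z],LIP,-20.3,th); goal(t,Rg); q,e=ik(q,t,Rg); print(round(e,1),q.round(2))
E
```

```text
time_s: 5.8
eef_pos: [0.5394, -0.3804, 0.1192]
eef_rot: [0.411, -0.186, 0.684, 0.574]
ft_force: [0.6, 0.5, -1.5]
grip_width: 0.0614
t 5.8 j [0.454 0.948 0.065 1.361 0.048 1.51  1.704] off [-2.4  3.8  4.2] rot [-0.2 -0.2 -7.2]
0.0 [0.46 0.88 0.05 1.45 0.04 1.36 1.7 ]
t 5.8 j [0.454 0.948 0.065 1.361 0.048 1.51  1.704] off [2.  4.7 4.2] rot [ -0.2  -0.2 -15.2]
0.0 [0.47 0.81 0.04 1.56 0.04 1.18 1.7 ]
t 5.8 j [0.454 0.948 0.065 1.361 0.048 1.51  1.704] off [-0.5 14.2  4.1] rot [ -0.2  -0.2 -24.2]
0.0 [0.49 0.73 0.02 1.68 0.03 0.99 1.71]
t 5.8 j [0.454 0.948 0.065 1.361 0.048 1.51  1.704] off [-1.2 26.2  4.1] rot [ -0.1  -0.2 -34.2]
0.0 [0.52 0.65 0.   1.83 0.02 0.76 1.72]
t 5.8 j [0.454 0.948 0.065 1.361 0.048 1.51  1.704] off [-3.2 41.8  4. ] rot [ -0.1  -0.2 -44.2]
0.0 [ 0.56  0.57 -0.03  1.97  0.01  0.52  1.75]
t 5.8 j [0.454 0.948 0.065 1.361 0.048 1.51  1.704] off [-2.4 57.6  4. ] rot [ -0.1  -0.2 -54.2]
0.0 [ 0.63  0.51 -0.1   2.11 -0.01  0.27  1.78]
t 5.8 j [0.454 0.948 0.065 1.361 0.048 1.51  1.704] off [ 1.1 73.   3.9] rot [ -0.1  -0.3 -64.2]
0.1 [ 0.95  0.52 -0.49  2.23  1.51  0.15  0.3 ]
t 5.8 j [0.454 0.948 0.065 1.361 0.048 1.51  1.704] off [ 7.3 87.5  3.9] rot [ -0.1  -0.3 -74.2]
0.0 [ 1.33  0.68 -1.04  2.36  2.12  0.51 -0.22]
t 5.8 j [0.454 0.948 0.065 1.361 0.048 1.51  1.704] off [13.1 97.   3.9] rot [ -0.   -0.3 -81.2]
0.0 [ 1.42  0.79 -1.18  2.45  2.33  0.71 -0.36]
```

Run:
```python
from h import *
u=T(-20.3,0)[:,0]
dish=np.array([.445,-.341,0])
for z,th in((.095,-5),(.08,5),(.07,12),(.062,20),(.056,30),(.055,40),(.055,47)): 
    goal(*tcp(dish+u*.028+[0,0,z],LIP,-20.3,th))
```

```text
t 5.8 j [0.454 0.948 0.065 1.361 0.048 1.51  1.704] off [ -1.6 -18.5   4.3] rot [-0.2 -0.2 -4.2]
t 5.8 j [0.454 0.948 0.065 1.361 0.048 1.51  1.704] off [  0.5 -15.4   4.2] rot [ -0.2  -0.2 -14.2]
t 5.8 j [0.454 0.948 0.065 1.361 0.048 1.51  1.704] off [  2.9 -12.    4.2] rot [ -0.2  -0.2 -21.2]
t 5.8 j [0.454 0.948 0.065 1.361 0.048 1.51  1.704] off [ 4.6 -5.3  4.2] rot [ -0.2  -0.2 -29.2]
t 5.8 j [0.454 0.948 0.065 1.361 0.048 1.51  1.704] off [5.9 6.4 4.2] rot [ -0.1  -0.2 -39.2]
t 5.8 j [0.454 0.948 0.065 1.361 0.048 1.51  1.704] off [ 6.1 21.5  4.1] rot [ -0.1  -0.2 -49.2]
t 5.8 j [0.454 0.948 0.065 1.361 0.048 1.51  1.704] off [ 7.4 32.5  4.1] rot [ -0.1  -0.2 -56.2]
```

```bash
python3 -m inch '{"hand":[54,54,54,54,54,54,54,54],"offset":[[-1,-8,2],[-1,-16,4],[0,-17,4],[1,-15,4],[2,-13,4],[3,-11,4],[4,-8,4],[5,-5,4]],"rotation":[[0,0,-2],[0,0,-5],[0,0,-10],[0,0,-14],[0,0,-18],[0,0,-22],[0,0,-26],[0,0,-29]]}' && python3 -m inch '{"hand":[54,54,54,54,54,54,54,54],"offset":[[1,2,0],[2,5,0],[4,8,0],[6,12,0],[9,17,0],[11,21,0],[14,26,0],[18,32,0]],"rotation":[[0,0,-3],[0,0,-6],[0,0,-9],[0,0,-12],[0,0,-15],[0,0,-19],[0,0,-23],[0,0,-27]]}'
python3 - <<'E'
from h import *
log(); u=T(-20.3,0)[:,0]
dish=np.array([.445,-.341,0])
for z,th in((.055,30),(.055,47),(.055,60)): 
    goal(*tcp(dish+u*.028+[0,0,z],LIP,-20.3,th))
p,d=imaging.get_image("side"); q,d2=imaging.get_image("top")
a=cv2.resize(p[210:370,120:320],None,fx=2,fy=2); b=cv2.resize(q[210:310,350:475],None,fx=3.2,fy=3.2)
c=np.zeros((320,800,3),np.uint8); c[:,:400]=a; c[:,400:]=b; cv2.imwrite("pics/s3.png",c[...,::-1])
E
```

```text
time_s: 6.6
eef_pos: [0.5424, -0.372, 0.1126]
eef_rot: [0.541, -0.353, 0.613, 0.454]
ft_force: [0.5, -0.0, -0.9]
grip_width: 0.0617
time_s: 7.4
eef_pos: [0.5098, -0.3598, 0.1013]
eef_rot: [0.632, -0.485, 0.515, 0.317]
ft_force: [37.1, -20.8, 5.5]
grip_width: 0.0619
t 7.4 j [ 0.628  0.606 -0.108  2.148  0.057  0.105  1.713] off [ -8.1 -29.7  -4.9] rot [ 0.2 -0.  16.6]
t 7.4 j [ 0.628  0.606 -0.108  2.148  0.057  0.105  1.713] off [-29.9 -14.1  -4.9] rot [ 0.2  0.  -0.4]
t 7.4 j [ 0.628  0.606 -0.108  2.148  0.057  0.105  1.713] off [-42.9   1.7  -4.8] rot [  0.2   0.1 -13.4]
```

View pics/s3.png

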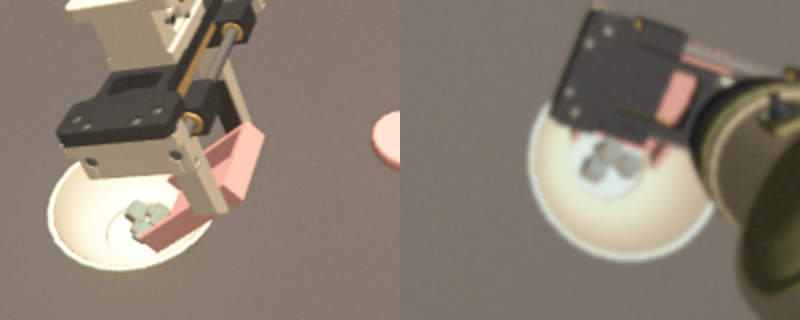

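All three caps are in the dish, crop right about (610,160). But my second set of rows mixed frames, so the tray lip is pressing on the bowl at about 42 N total at the wrist. Backing off straight away.

Run:
```python
from h import *
o=env.get_obs(); M=rot(o); print("up100 in tool",(M.T@[0,0,100]).round(1), "ux10",(M.T@(T(-20.3,0)[:,0]*10)).round(1)); 
u=T(-20.3,0)[:,0]; dish=np.array([.445,-.341,0])
goal(*tcp(dish+u*.04+[0,0,.16],LIP,-20.3,43))
```

```text
up100 in tool [-96.  -27.8   0.1] ux10 [ 2.8 -9.6 -0. ]
t 7.5 j [ 0.63   0.607 -0.108  2.152  0.058  0.109  1.712] off [-123.2  -63.7   -4.4] rot [0.1 0.1 3.2]
```

```bash
python3 -m inch '{"hand":[54,54,54,54,54,54,54,54],"offset":[[-12,-6,0],[-24,-12,-1],[-36,-18,-1],[-52,-26,-2],[-72,-36,-3],[-92,-46,-4],[-110,-56,-4],[-123,-63,-4]],"rotation":[[0,0,0],[0,0,0],[0,0,0],[0,0,1],[0,0,2],[0,0,3],[0,0,3],[0,0,3]]}'
python3 - <<'E'
from h import *
log(); q=env.get_obs(); print(q["ft_force"],q["grip_width"])
p,d=imaging.get_image("side"); q,d2=imaging.get_image("top")
a=cv2.resize(p[150:350,120:370],None,fx=1.6,fy=1.6); b=cv2.resize(q[210:310,350:475],None,fx=3.2,fy=3.2)
c=np.zeros((320,800,3),np.uint8); c[:,:400]=a; c[:,400:]=b; cv2.imwrite("pics/s4.png",c[...,::-1])
E
```

```text
time_s: 8.3
eef_pos: [0.5346, -0.3735, 0.2391]
eef_rot: [0.624, -0.472, 0.527, 0.332]
ft_force: [0.2, 0.5, -1.3]
grip_width: 0.0616
[ 0.19750361  0.49163141 -1.27822295] 0.06156008272050206
```

View pics/s4.png

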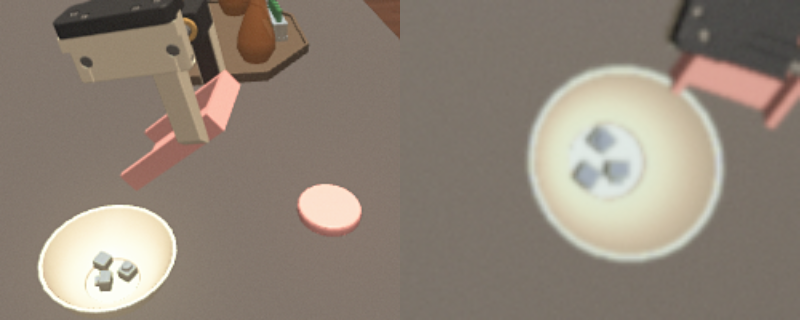

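The tray is empty, all three caps sit on the dish floor and the dish has not moved. Next I'll level the tool, then turn 177° about the vertical.

Run:
```python
from h import *
t=np.array([.54,-.17,.27]); goal(t,T(-20.3,30)@REL)
q,e=ik(env.get_obs()["joint_positions"],t,T(-20.3,30)@REL); print(e,q.round(2))
for ph in range(-30,-200,-24): q,e=ik(q,t,T(ph,30)@REL); print(ph,round(e,1),q.round(2))
```

```text
t 8.4 j [ 0.639  0.439 -0.133  1.945  0.032  0.52   1.72 ] off [-45.6  56.  193. ] rot [ 0.2 -0.1 14. ]
0.00210417248283386 [ 0.31  0.38 -0.14  1.93  0.07  0.84  1.35]
-30 0.0 [ 0.28  0.38 -0.1   1.93  0.05  0.83  1.2 ]
-54 0.0 [ 0.2   0.37  0.01  1.94 -0.01  0.83  0.84]
-78 0.0 [ 0.12  0.38  0.12  1.94 -0.06  0.83  0.48]
-102 0.0 [ 0.04  0.38  0.23  1.95 -0.12  0.83  0.12]
-126 0.0 [-0.05  0.39  0.35  1.95 -0.18  0.83 -0.23]
-150 0.0 [-0.13  0.4   0.47  1.96 -0.24  0.84 -0.58]
-174 0.0 [-0.21  0.42  0.59  1.96 -0.31  0.85 -0.92]
-198 0.0 [-0.29  0.45  0.71  1.97 -0.38  0.86 -1.26]
```

```bash
python3 -m inch '{"hand":[54,54,54,54,54,54,54,54],"offset":[[-6,7,24],[-12,14,50],[-19,23,80],[-26,32,110],[-33,40,140],[-40,48,168],[-45,54,186],[-46,56,193]],"rotation":[[0,0,3],[0,0,6],[0,0,9],[0,0,12],[0,0,14],[0,0,14],[0,0,14],[0,0,14]]}' && python3 -m inch '{"hand":[54,54,54,54,54,54,54,54],"offset":[[0,0,0],[0,0,0],[0,0,0],[0,0,0],[0,0,0],[0,0,0],[0,0,0],[0,0,0]],"rotation":[[8,0,0],[16,0,0],[24,0,0],[32,0,0],[40,0,0],[48,0,0],[56,0,0],[64,0,0]]}' && python3 -m inch '{"hand":[54,54,54,54,54,54,54,54],"offset":[[0,0,0],[0,0,0],[0,0,0],[0,0,0],[0,0,0],[0,0,0],[0,0,0],[0,0,0]],"rotation":[[8,0,0],[16,0,0],[24,0,0],[32,0,0],[40,0,0],[48,0,0],[56,0,0],[64,0,0]]}' && python3 -m inch '{"hand":[54,54,54,54,54,54,54,54],"offset":[[0,0,0],[0,0,0],[0,0,0],[0,0,0],[0,0,0],[0,0,0],[0,0,0],[0,0,0]],"rotation":[[8,0,0],[16,0,0],[24,0,0],[32,0,0],[40,0,0],[48,0,0],[48,0,0],[48,0,0]]}'
python3 - <<'E'
from h import *
log(); o=env.get_obs(); M=rot(o); 
# heading of tray +x from commanded grip
A=M@REL.T; print("tray x",A[:,0].round(3),"y",A[:,1].round(3)); phi=np.degrees(np.arctan2(-A[0,1],A[1,1])); print("phi",phi,o["eef_pos"],o["joint_positions"].round(3))
q=o["joint_positions"]; st=np.array([.47,-.13,0])
for z,th in((.15,50),(.1,75),(.08,90),(.03,90),(.001,90)):
    t,Rg=tcp(st+[0,0,z],END,phi,th); q,e=ik(q,t,Rg); print(round(e,1),q.round(2)); goal(t,Rg)
E
```

```text
time_s: 9.2
eef_pos: [0.5385, -0.1671, 0.268]
eef_rot: [0.578, -0.404, 0.58, 0.407]
ft_force: [-0.8, -0.7, -0.7]
grip_width: 0.0616
time_s: 10.0
eef_pos: [0.538, -0.1706, 0.2678]
eef_rot: [0.704, -0.034, 0.708, 0.034]
ft_force: [0.2, 0.2, -2.0]
grip_width: 0.0617
time_s: 10.8
eef_pos: [0.538, -0.1706, 0.2679]
eef_rot: [0.615, 0.344, 0.619, -0.347]
ft_force: [-0.6, 0.4, -1.6]
grip_width: 0.0617
time_s: 11.6
eef_pos: [0.5381, -0.1701, 0.2681]
eef_rot: [-0.425, -0.563, -0.427, 0.566]
ft_force: [-0.3, 0.8, -1.1]
grip_width: 0.0617
tray x [-0.83   0.238  0.505] y [-0.274 -0.962  0.002]
phi 164.07643144889943 [ 0.5380744  -0.17005279  0.26810813] [-0.296  0.453  0.725  1.968 -0.387  0.868 -1.213]
0.0 [-0.31  0.52  0.71  2.06 -0.34  1.06 -1.24]
t 11.6 j [-0.296  0.453  0.725  1.968 -0.387  0.868 -1.213] off [  40.8 -120.1  -19.9] rot [ -0.    0.1 -19.7]
0.0 [-0.17  0.83  0.62  1.78 -0.31  1.48 -1.22]
t 11.6 j [-0.296  0.453  0.725  1.968 -0.387  0.868 -1.213] off [ 79.3 -82.8 -20. ] rot [ -0.    0.1 -44.7]
0.0 [-0.11  1.    0.58  1.61 -0.28  1.73 -1.21]
t 11.6 j [-0.296  0.453  0.725  1.968 -0.387  0.868 -1.213] off [100.4 -59.4 -20. ] rot [ -0.1   0.1 -59.7]
0.0 [-0.1   1.06  0.56  1.61 -0.3   1.67 -1.21]
t 11.6 j [-0.296  0.453  0.725  1.968 -0.387  0.868 -1.213] off [150.4 -59.1 -20.1] rot [ -0.1   0.1 -59.7]
0.0 [-0.1   1.1   0.55  1.61 -0.32  1.63 -1.21]
t 11.6 j [-0.296  0.453  0.725  1.968 -0.387  0.868 -1.213] off [179.4 -58.9 -20.2] rot [ -0.1   0.1 -59.7]
```

```bash
python3 -m inch '{"hand":[54,54,54,54,54,54,54,54],"offset":[[8,-30,-4],[20,-70,-8],[40,-100,-14],[55,-100,-20],[70,-92,-20],[82,-80,-20],[92,-68,-20],[100,-59,-20]],"rotation":[[0,0,-7],[0,0,-14],[0,0,-22],[0,0,-30],[0,0,-38],[0,0,-46],[0,0,-54],[0,0,-60]]}'
python3 - <<'E'
from h import *
log(); o=env.get_obs(); M=rot(o); c=imaging.get_calibration("wrist"); p,d=imaging.get_image("wrist"); cv2.imwrite("pics/w5.png",p[...,::-1]); np.savez("w5.npz",p=p,d=d,**c)
A=M@REL.T; print("tray x nominal",A[:,0].round(3)); print(o["eef_pos"],o["joint_positions"].round(2))
W=cloud("wrist",d,c); P=(W-o["eef_pos"])@M # tool frame
print(imaging.get_calibration("wrist")["extrinsics"].round(3)[:3,3])
hsv=cv2.cvtColor(p,cv2.COLOR_RGB2HSV); m=(d>0)&(np.linalg.norm(P,axis=-1)<.14)&(P[...,0]>-.05)
q=P[m]; print(m.sum(),q.min(0),q.max(0))
E
```

```text
time_s: 12.4
eef_pos: [0.4875, -0.1348, 0.1669]
eef_rot: [-0.082, -0.273, -0.653, 0.701]
ft_force: [0.1, -0.4, -1.5]
grip_width: 0.0617
tray x nominal [ 0.01  -0.005  1.   ]
[ 0.48747137 -0.13475947  0.1669085 ] [-0.11  1.01  0.58  1.6  -0.28  1.74 -1.21]
[ 0.645 -0.179  0.163]
19893 [-0.04987696 -0.0165656  -0.04763066] [0.0648993  0.07298524 0.04725496]
```

View pics/w5.png

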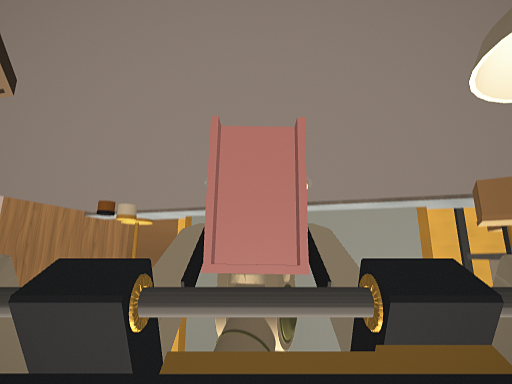

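The wrist view shows the empty tray upright in the jaws, its floor at about (220–297, 128–263). I'll fit its floor plane and edges to see whether it slipped.

Run:
```python
from h import *
f=np.load("w5.npz"); p,d=f["p"],f["d"]; c=dict(intrinsics=f["intrinsics"],extrinsics=f["extrinsics"])
W=cloud("wrist",d,c); o=env.get_obs(); M=rot(o)
q=W[140:250,228:290].reshape(-1,3); ok=np.isfinite(q).all(1); q=q[ok]; ce=np.median(q,0); q=q[np.linalg.norm(q-ce,axis=1)<.08]
n=np.linalg.svd(q-q.mean(0))[2][2]; n*=-np.sign(n[0]) if n[0]>0 else 1
print("floor normal",n.round(4),"rms",((q-q.mean(0))@n).std(),"tilt from vertical deg",np.degrees(np.arcsin(n[2])),"az",np.degrees(np.arctan2(n[1],n[0])))
print("nominal tray z",(M@REL.T)[:,2].round(3))
# extents of pink in plane, world
pi=(p[...,0].astype(int)-p[...,1]>25)&(d>0)&(np.linalg.norm(W-ce,axis=-1)<.09)
pi=cv2.morphologyEx(pi.astype(np.uint8),cv2.MORPH_OPEN,np.ones((3,3)))>0
k,l,s,_=cv2.connectedComponentsWithStats(pi.astype(np.uint8)); pi=l==1+s[1:,4].argmax(); print(s[1:][s[1:,4].argmax()])
Q=W[pi]; y=np.cross([0,0,1],n); 
print("z range",np.percentile(Q[:,2],[.3,99.7]),"along y",np.percentile((Q-o["eef_pos"])@y,[.3,99.7]),"n",np.percentile((Q-o["eef_pos"])@n,[1,50,99]))
# in-plane rotation: left/right edge slope
P2=np.c_[(Q-ce)@y,(Q-ce)[:,2]].astype(np.float32)*1000; print(cv2.minAreaRect(P2))
print("nominal end z",(o["eef_pos"]+M@REL.T@(END-[XG,0,ZG]))[2])
```

```text
floor normal [-0.9621  0.2721  0.0184] rms 0.000612804117937777 tilt from vertical deg 1.0549791528957277 az 164.20709128391104
nominal tray z [ 0.961 -0.275 -0.02 ]
[  202   116   107   158 14998]
z range [0.07844061 0.17773571] along y [-0.03058231  0.03131799] n [0.00654886 0.02124691 0.02290465]
((-2.2489871978759766, -0.6560859680175781), (63.70044708251953, 100.04261779785156), 0.7046400308609009)
nominal end z 0.0755393950405591
```

The tray hardly slipped: floor normal within 0.2° of nominal, lower end about 2 mm off. Lowering it onto the console.

Run:
```python
from h import *
for z in (.02,.0,-.003): goal(*tcp([.47,-.13,z],END,164.08,90))
```

```text
t 12.45 j [-0.111  1.015  0.577  1.599 -0.277  1.742 -1.21 ] off [28.  47.6  0.6] rot [ 0.1 -0.1  1.2]
t 12.45 j [-0.111  1.015  0.577  1.599 -0.277  1.742 -1.21 ] off [37.7 65.1  0.7] rot [ 0.1 -0.1  1.2]
t 12.45 j [-0.111  1.015  0.577  1.599 -0.277  1.742 -1.21 ] off [39.1 67.7  0.7] rot [ 0.1 -0.1  1.2]
```

```bash
python3 -m inch '{"hand":[54,54,54,54,54,54,54,54],"offset":[[7,12,0],[15,26,0],[22,38,0],[28,47,0],[32,55,0],[35,60,0],[37,63.5,0],[37.5,64.5,0]],"rotation":[[0,0,0.6],[0,0,1.2],[0,0,1.2],[0,0,1.2],[0,0,1.2],[0,0,1.2],[0,0,1.2],[0,0,1.2]]}'
python3 - <<'E'
from h import *
log(); o=env.get_obs(); M=rot(o); A=M@REL.T; print("x",A[:,0].round(3), "end",(o["eef_pos"]+A@(END-[XG,0,ZG])).round(4))
c=imaging.get_calibration("wrist"); p,d=imaging.get_image("wrist"); W=cloud("wrist",d,c)
pi=(p[...,0].astype(int)-p[...,1]>25)&(d>0)&(np.linalg.norm(W-o["eef_pos"],axis=-1)<.11); Q=W[pi]; print("z range",np.percentile(Q[:,2],[.3,99.7]))
print((M.T@[0,0,-1]).round(3),env.get_obs()["ft_force"])
E
```

```text
time_s: 13.25
eef_pos: [0.4859, -0.1338, 0.0941]
eef_rot: [-0.091, -0.282, -0.648, 0.702]
ft_force: [1.0, 0.2, -0.1]
grip_width: 0.0617
x [-0.015  0.005  1.   ] end [ 0.4713 -0.1297  0.0058]
z range [0.00522631 0.12346304]
[ 0.513  0.858 -0.001] [-0.06944466  0.66179394 -0.97331237]
```

```bash
python3 -m inch '{"hand":[54,54,54,54,54,54,54,54],"offset":[[0.5,0.9,0],[1,1.7,0],[1.5,2.6,0],[2,3.4,0],[2.3,3.9,0],[2.6,4.3,0],[2.6,4.3,0],[2.6,4.3,0]],"rotation":[[0,0,-0.3],[0,0,-0.8],[0,0,-0.8],[0,0,-0.8],[0,0,-0.8],[0,0,-0.8],[0,0,-0.8],[0,0,-0.8]]}'
python3 - <<'E'
from h import *
log(); o=env.get_obs(); M=rot(o); A=M@REL.T; print("x",A[:,0].round(3), "end",(o["eef_pos"]+A@(END-[XG,0,ZG])).round(4))
c=imaging.get_calibration("wrist"); p,d=imaging.get_image("wrist"); W=cloud("wrist",d,c)
pi=(p[...,0].astype(int)-p[...,1]>25)&(d>0)&(np.linalg.norm(W-o["eef_pos"],axis=-1)<.11); Q=W[pi]; print("z range",np.percentile(Q[:,2],[.1,.3,1,99.7]))
q=W[140:250,228:290].reshape(-1,3);n=np.linalg.svd(q-q.mean(0))[2][2]; print(n.round(4))
E
```

```text
time_s: 14.1
eef_pos: [0.4859, -0.1339, 0.0893]
eef_rot: [-0.086, -0.277, -0.65, 0.702]
ft_force: [-1.0, -0.5, -0.0]
grip_width: 0.0618
x [-0.001  0.001  1.   ] end [ 0.4701 -0.1294  0.0013]
z range [0.00022818 0.00071152 0.00208303 0.11746358]
[-0.9456  0.313   0.0883]
```

```bash
python3 -m inch '{"hand":[54,54,54,54,54,54,54,54],"offset":[[0.2,0.4,0],[0.5,0.8,0],[0.7,1.2,0],[0.9,1.5,0],[1,1.7,0],[1,1.7,0],[1,1.7,0],[1,1.7,0]],"rotation":[[0,0,0],[0,0,0],[0,0,0],[0,0,0],[0,0,0],[0,0,0],[0,0,0],[0,0,0]]}'
python3 - <<'E'
from h import *
o=env.get_obs(); M=rot(o); A=M@REL.T; print("x",A[:,0].round(3), "end",(o["eef_pos"]+A@(END-[XG,0,ZG])).round(4),o["ft_force"],o["moment"])
p,d=imaging.get_image("side"); cv2.imwrite("pics/s6.png",cv2.resize(p[160:280,150:300],None,fx=4,fy=4,interpolation=cv2.INTER_CUBIC)[...,::-1])
E
```

```text
time_s: 14.95
eef_pos: [0.4856, -0.134, 0.089]
eef_rot: [-0.085, -0.277, -0.65, 0.702]
ft_force: [1.4, -0.5, 10.8]
grip_width: 0.0616
x [0.001 0.001 1.   ] end [ 0.4697 -0.1294  0.001 ] [ 1.36012455 -0.4546424  10.81342914] [ 0.58563901  1.06538952 -0.00134958]
```

View pics/s6.png

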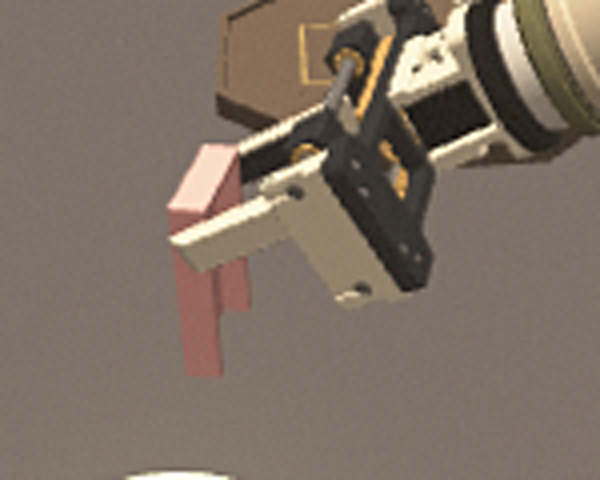

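The tray stands upright on the console with contact at 10.8 N. Easing off, releasing and retreating along the tool axis.

```bash
python3 -m inch '{"hand":[54,54,64,68,74,80,84,84],"offset":[[-0.3,-0.5,0],[-0.5,-0.9,0],[-0.5,-0.9,0],[-0.5,-0.9,0],[-0.5,-0.9,0],[-0.5,-0.9,0],[-0.5,-0.9,0],[-0.5,-0.9,0]],"rotation":[[0,0,0],[0,0,0],[0,0,0],[0,0,0],[0,0,0],[0,0,0],[0,0,0],[0,0,0]]}' && python3 -m inch '{"hand":[84,84,84,84,84,84,84,84],"offset":[[0,0,0],[-5,0,0],[-15,0,0],[-35,0,0],[-65,0,0],[-95,0,0],[-125,0,0],[-140,0,0]],"rotation":[[0,0,0],[0,0,0],[0,0,0],[0,0,0],[0,0,0],[0,0,0],[0,0,0],[0,0,0]]}'
python3 - <<'E'
from h import *
c=imaging.get_calibration("wrist"); p,d=imaging.get_image("wrist"); W=cloud("wrist",d,c); np.savez("w7.npz",p=p,d=d,**c); cv2.imwrite("pics/w7.png",p[...,::-1])
pi=(p[...,0].astype(int)-p[...,1]>25)&(d>0)&(np.linalg.norm(W-[.47,-.13,.05],axis=-1)<.09); Q=W[pi]; print(len(Q),"z",np.percentile(Q[:,2],[.3,99.7]))
m=Q[Q[:,2]>.09]; print("upper rect",cv2.minAreaRect((m[:,:2]*1000).astype(np.float32)))
m=Q[Q[:,2]>.015]; print("all rect",cv2.minAreaRect((m[:,:2]*1000).astype(np.float32)))
q,d2=imaging.get_image("top"); W=cloud("top",d2); m=(d2>0)&(W[...,2]>.08)&(W[...,2]<.13)&(np.linalg.norm(W[...,:2]-[.47,-.13],axis=-1)<.06); Q=W[m]; print(len(Q),Q.mean(0) if len(Q) else 0, cv2.minAreaRect((Q[:,:2]*1000).astype(np.float32)) if len(Q)>3 else 0)
E
```

```text
time_s: 15.8
eef_pos: [0.4858, -0.1339, 0.0882]
eef_rot: [-0.086, -0.277, -0.65, 0.702]
ft_force: [-0.4, -0.2, 0.2]
grip_width: 0.0838
time_s: 16.6
eef_pos: [0.5835, -0.1624, 0.1431]
eef_rot: [-0.084, -0.274, -0.651, 0.703]
ft_force: [-1.4, -0.1, -3.1]
grip_width: 0.0837
5559 z [-0.00037633  0.09961048]
upper rect ((471.5833435058594, -130.85438537597656), (62.09844207763672, 17.5089111328125), 75.40851593017578)
all rect ((471.1914978027344, -130.76937866210938), (62.12187194824219, 18.6298828125), 75.09365844726562)
0 0 0
```

The tray stands free and upright at (0.4715, −0.1308), long side at azimuth 75.2°. Regrasping from above.

Run:
```python
from h import *
o=env.get_obs(); q=o["joint_positions"]
for t,Rg in (([.4715,-.1308,.2],down(-104.8)),([.4715,-.1308,.085],down(-104.8)),([.4715,-.1308,.25],down(-104.8)),([.50,.02,.25],down(-98)),([.552,.173,.25],down(-91.3)),([.552,.173,.097],down(-91.3))):
    goal(t,Rg); q,e=ik(q,t,Rg); print(round(e,1),q.round(2))
```

```text
t 16.7 j [ 0.151  1.05   0.125  1.291 -0.121  1.858 -1.537] off [  74.7 -106.1    0.6] rot [-0.9 -1.1 60.1]
0.0 [ 0.07  0.38  0.11  2.18 -0.07  0.59 -1.6 ]
t 16.7 j [ 0.151  1.05   0.125  1.291 -0.121  1.858 -1.537] off [132.1  -6.4   1.7] rot [-0.9 -1.1 60.1]
0.0 [ 0.12  0.58  0.05  2.26 -0.09  0.3  -1.58]
t 16.7 j [ 0.151  1.05   0.125  1.291 -0.121  1.858 -1.537] off [  49.7 -149.4    0.2] rot [-0.9 -1.1 60.1]
0.0 [ 0.08  0.31  0.09  2.12 -0.04  0.72 -1.63]
t 16.7 j [ 0.151  1.05   0.125  1.291 -0.121  1.858 -1.537] off [  62.9 -155.4 -152.6] rot [-7.  -4.7 59.9]
0.0 [-0.17  0.32  0.03  2.1  -0.01  0.73 -1.85]
t 16.7 j [ 0.151  1.05   0.125  1.291 -0.121  1.858 -1.537] off [  57.  -150.3 -314. ] rot [-13.1  -8.2  59.7]
0.0 [-0.39  0.41 -0.02  1.93  0.01  0.8  -2.  ]
t 16.7 j [ 0.151  1.05   0.125  1.291 -0.121  1.858 -1.537] off [ 133.3  -17.7 -312.6] rot [-13.1  -8.2  59.7]
0.0 [-0.39  0.62 -0.02  2.05  0.02  0.47 -2.02]
```

```bash
python3 -m inch '{"hand":[84,84,84,84,84,84,84,84],"offset":[[2,-25,0],[8,-50,0],[18,-75,0],[30,-95,0],[45,-106,0],[58,-108,0],[68,-107,0],[75,-106,0.6]],"rotation":[[0,0,7.5],[0,0,15],[0,0,22.5],[0,0,30],[0,0,37.5],[0,0,45],[-1,-1,52.5],[-1,-1,60]]}' && python3 -m inch '{"hand":[84,84,84,84,84,84,84,84],"offset":[[0,0,0],[0,0,0],[0,0,0],[0,0,0],[0,0,0],[0,0,0],[0,0,0],[0,0,0]],"rotation":[[0,0,0],[0,0,0],[0,0,0],[0,0,0],[0,0,0],[0,0,0],[0,0,0],[0,0,0]]}'
python3 - <<'E'
from h import *
goal([.4715,-.1308,.085],down(-104.8))
c=imaging.get_calibration("wrist"); p,d=imaging.get_image("wrist"); W=cloud("wrist",d,c)
pi=(p[...,0].astype(int)-p[...,1]>15)&(d>0)&(np.linalg.norm(W-[.47,-.13,.05],axis=-1)<.09); Q=W[pi]; print(len(Q),"z",np.percentile(Q[:,2],[.3,99.7]))
m=Q[Q[:,2]>.09]; print("upper rect",cv2.minAreaRect((m[:,:2]*1000).astype(np.float32)))
E
```

```text
time_s: 17.5
eef_pos: [0.4683, -0.1321, 0.1993]
eef_rot: [-0.433, -0.558, -0.43, 0.562]
ft_force: [1.2, -0.5, -0.3]
grip_width: 0.0839
time_s: 18.3
eef_pos: [0.4697, -0.1305, 0.1986]
eef_rot: [-0.431, -0.557, -0.432, 0.563]
ft_force: [-0.7, 0.1, -0.5]
grip_width: 0.0838
t 18.3 j [ 0.048  0.384  0.139  2.179 -0.086  0.59  -1.579] off [113.6   2.5  -0.7] rot [0.1 0.3 0.3]
1564 z [-0.00135961  0.10128128]
upper rect ((469.9098205566406, -130.4330596923828), (61.73283004760742, 18.77347183227539), 74.1806640625)
```

```bash
python3 -m inch '{"hand":[84,84,84,84,84,84,84,84],"offset":[[10,1,0],[30,1.5,-0.5],[52,1.5,-0.5],[74,1.5,-0.5],[92,1.5,-0.5],[105,1.5,-0.5],[111,1.5,-0.5],[113.5,1.5,-0.5]],"rotation":[[0,0,0],[0,0,0],[0,0,0],[0,0,0],[0,0,0],[0,0,0],[0,0,0],[0,0,0]]}' && python3 -m inch '{"hand":[74,68,64,60,56,54,54,54],"offset":[[0,0,0],[0,0,0],[0,0,0],[0,0,0],[0,0,0],[0,0,0],[0,0,0],[0,0,0]],"rotation":[[0,0,0],[0,0,0],[0,0,0],[0,0,0],[0,0,0],[0,0,0],[0,0,0],[0,0,0]]}' 25
python3 - <<'E'
from h import *
o=env.get_obs(); q=o["joint_positions"]
for t,Rg in (([.4715,-.1308,.22],down(-104.8)),([.50,.02,.22],down(-98)),([.552,.173,.22],down(-91.3))): goal(t,Rg)
E
```

```text
time_s: 19.15
eef_pos: [0.4702, -0.1307, 0.0843]
eef_rot: [-0.431, -0.557, -0.433, 0.563]
ft_force: [-0.4, -0.3, 0.9]
grip_width: 0.0841
time_s: 19.95
eef_pos: [0.4709, -0.1307, 0.0857]
eef_rot: [-0.432, -0.558, -0.432, 0.562]
ft_force: [-0.6, -0.2, 5.5]
grip_width: 0.0623
t 19.95 j [ 0.097  0.582  0.078  2.261 -0.129  0.307 -1.542] off [-134.3    0.     0.5] rot [0.1 0.3 0.3]
t 19.95 j [ 0.097  0.582  0.078  2.261 -0.129  0.307 -1.542] off [-135.   -10.7 -152.6] rot [-6.7  0.2  0.3]
t 19.95 j [ 0.097  0.582  0.078  2.261 -0.129  0.307 -1.542] off [-135.8    0.7 -313.8] rot [-13.4   0.2   0.3]
```

```bash
python3 -m inch '{"hand":[54,54,54,54,54,54,54,54],"offset":[[-8,0,0],[-24,0,0],[-48,0,0],[-72,0,0],[-96,-2,-10],[-116,-4,-30],[-128,-6,-58],[-135,-8,-90]],"rotation":[[0,0,0],[0,0,0],[0,0,0],[0,0,0],[0,0,0],[-1,0,0],[-2.5,0,0],[-4,0,0]]}' 30 && python3 -c "
from h import *
goal([.552,.173,.2],down(-91.3))"
```

```text
time_s: 20.75
eef_pos: [0.4866, -0.0409, 0.2215]
eef_rot: [-0.451, -0.543, -0.451, 0.547]
ft_force: [0.9, 1.0, -0.7]
grip_width: 0.0618
t 20.75 j [-0.135  0.349  0.133  2.154 -0.07   0.648 -1.713] off [  20.4   24.5 -222.5] rot [-9.4  0.2  0.3]
```

```bash
python3 -m inch '{"hand":[54,54,54,54,54,54,54,54],"offset":[[0,4,-35],[2,8,-75],[4,12,-115],[8,17,-152],[12,21,-184],[16,23,-206],[19,24,-218],[20,24.5,-222.5]],"rotation":[[-1.5,0,0],[-3,0,0],[-4.5,0,0],[-6,0,0],[-7.5,0,0],[-9,0,0],[-9.4,0.2,0.3],[-9.4,0.2,0.3]]}'
python3 - <<'E'
from h import *
o=env.get_obs(); goal([.552,.173,.15],down(-91.3))
c=imaging.get_calibration("wrist"); p,d=imaging.get_image("wrist"); W=cloud("wrist",d,c); np.savez("w8.npz",p=p,d=d,**c); cv2.imwrite("pics/w8.png",p[...,::-1])
q,d2=imaging.get_image("top"); cv2.imwrite("pics/t8.png",q[...,::-1]); r,d3=imaging.get_image("side")
cc=np.zeros((384,800,3),np.uint8); cc[:,:420]=p[:,46:466]; cc[:,420:800]=cv2.resize(r[110:290,160:340],(380,384)); cv2.imwrite("pics/v8.png",cc[...,::-1])
pi=(p[...,0].astype(int)-p[...,1]>15)&(d>0)&(np.linalg.norm(W-o["eef_pos"]+[0,0,.04],axis=-1)<.09); Q=W[pi]; print(len(Q),"z",np.percentile(Q[:,2],[.3,99.7]))
q=W[pi&(W[...,2]>o["eef_pos"][2]-.09)]; 
for a,b in((0,.02),(-.03,0),(-.08,-.03)):
    m=Q[(Q[:,2]>o["eef_pos"][2]+a)&(Q[:,2]<o["eef_pos"][2]+b)]
    if len(m)>20: print(a,len(m),cv2.minAreaRect((m[:,:2]*1000).astype(np.float32)))
E
```

```text
time_s: 21.55
eef_pos: [0.5514, 0.1731, 0.1983]
eef_rot: [-0.494, -0.505, -0.495, 0.506]
ft_force: [0.0, -0.2, -1.6]
grip_width: 0.0619
t 21.55 j [-0.452  0.477  0.07   1.985 -0.051  0.683 -1.943] off [48.3  0.7  0.1] rot [0.  0.  0.1]
8494 z [0.11301856 0.21375958]
0 4388 ((550.3236083984375, 173.49737548828125), (62.27019500732422, 19.738086700439453), 88.0447769165039)
-0.03 1400 ((552.537353515625, 174.25991821289062), (78.47712707519531, 16.144210815429688), 88.56098175048828)
-0.08 2499 ((552.3698120117188, 173.67828369140625), (62.14426040649414, 15.52491283416748), 88.13330078125)
```

View pics/v8.png

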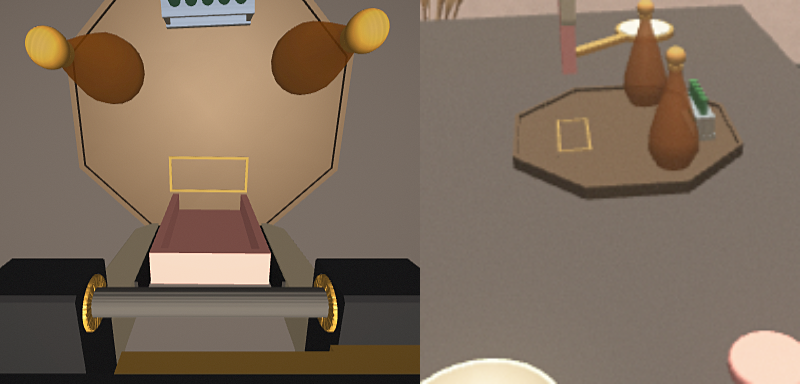

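The wrist view shows the tray held upright and the whole brass outline just ahead at crop (170–248, 157–192). I'll measure the outline in this same camera so the relative fit is right.

Run:
```python
from h import *
f=np.load("w8.npz"); p=f["p"]; c=dict(intrinsics=f["intrinsics"],extrinsics=f["extrinsics"])
h=cv2.cvtColor(p,cv2.COLOR_RGB2HSV); s=p[...,0].astype(np.float32)-p[...,2]; r=s-cv2.blur(s,(31,31))
m=np.zeros(r.shape,np.uint8); m[150:200,205:305]=(r[150:200,205:305]>18)
n,l,st,_=cv2.connectedComponentsWithStats(m); k=1+st[1:,4].argmax(); print(st[k]); ys,xs=np.nonzero(l==k)
P=(ray("wrist",np.c_[xs,ys],.012,c)[:,:2]*1000).astype(np.float32); print(cv2.minAreaRect(P))
```

```text
[215 156  80  37 602]
((552.3115844726562, 175.12657165527344), (93.28755950927734, 43.10311508178711), 87.70814514160156)
```

```bash
python3 -m inch '{"hand":[54,54,54,54,54,54,54,54],"offset":[[10,1,-1],[28,1.3,-1.2],[48,1.3,-1.2],[66,1.3,-1.2],[80,1.3,-1.2],[88,1.3,-1.2],[93,1.3,-1.2],[96,1.3,-1.2]],"rotation":[[0,0,0],[0,0,0],[0,0,0],[0,0,0],[0,0,0],[0,0,0],[0,0,0],[0,0,0]]}' && python3 -m inch '{"hand":[54,54,54,54,54,54,54,54],"offset":[[0.5,0,0],[1,0,0],[1.5,0,0],[2,0,0],[2.5,0,0],[3,0,0],[3,0,0],[3,0,0]],"rotation":[[0,0,0],[0,0,0],[0,0,0],[0,0,0],[0,0,0],[0,0,0],[0,0,0],[0,0,0]]}'
```

```text
time_s: 22.5
eef_pos: [0.5532, 0.1739, 0.1025]
eef_rot: [-0.494, -0.505, -0.494, 0.506]
ft_force: [0.3, 0.1, -0.8]
grip_width: 0.0618
time_s: 23.3
eef_pos: [0.553, 0.174, 0.0997]
eef_rot: [-0.494, -0.505, -0.494, 0.506]
ft_force: [0.7, 0.4, -1.1]
grip_width: 0.0618
```

```bash
python3 -m inch '{"hand":[54,54,54,54,54,54,54,54],"offset":[[0.4,0,0],[0.8,0,0],[1.2,0,0],[1.6,0,0],[2,0,0],[2.4,0,0],[2.4,0,0],[2.4,0,0]],"rotation":[[0,0,0],[0,0,0],[0,0,0],[0,0,0],[0,0,0],[0,0,0],[0,0,0],[0,0,0]]}'
python3 - <<'E'
from h import *
o=env.get_obs(); c=imaging.get_calibration("wrist"); p,d=imaging.get_image("wrist"); W=cloud("wrist",d,c); np.savez("w9.npz",p=p,d=d,**c)
print(o["ft_force"],rot(o)[:,0].round(4))
s=p[...,0].astype(np.float32)-p[...,2]; r=s-cv2.blur(s,(31,31)); print((r>18).sum())
pi=(p[...,0].astype(int)-p[...,1]>15)&(d>0)&(np.linalg.norm(W-o["eef_pos"]+[0,0,.04],axis=-1)<.07); Q=W[pi&(W[...,2]>.1)]; print(cv2.minAreaRect((Q[:,:2]*1000).astype(np.float32)),np.percentile(Q[:,2],[1,50,99]))
E
```

```text
time_s: 24.1
eef_pos: [0.5531, 0.174, 0.0977]
eef_rot: [-0.494, -0.506, -0.494, 0.506]
ft_force: [-1.4, -0.6, 6.0]
grip_width: 0.062
[-1.41902697 -0.59638385  6.00363059] [-7.e-04 -1.e-04 -1.e+00]
8988
((551.894775390625, 174.3900604248047), (91.98026275634766, 20.041526794433594), 88.19981384277344) [0.10240021 0.11179064 0.11310757]
```

Contact at 6 N, tray centre within about 1 mm of the outline centre. Releasing, then rising straight up.

```bash
python3 -m inch '{"hand":[54,54,62,64,68,72,76,80],"offset":[[-0.3,0,0],[-0.6,0,0],[-0.6,0,0],[-0.6,0,0],[-0.6,0,0],[-0.6,0,0],[-0.6,0,0],[-0.6,0,0]],"rotation":[[0,0,0],[0,0,0],[0,0,0],[0,0,0],[0,0,0],[0,0,0],[0,0,0],[0,0,0]]}' && python3 -m inch '{"hand":[80,80,80,80,80,80,80,80],"offset":[[0,0,0],[-4,0,0],[-15,0,0],[-40,0,0],[-75,0,0],[-110,0,0],[-140,0,0],[-150,0,0]],"rotation":[[0,0,0],[0,0,0],[0,0,0],[0,0,0],[0,0,0],[0,0,0],[0,0,0],[0,0,0]]}' && python3 -m inch '{"hand":[80,80,80,80,80,80,80,80],"offset":[[0,-10,0],[0,-30,0],[0,-50,0],[0,-70,0],[0,-90,0],[0,-100,0],[0,-100,0],[0,-100,0]],"rotation":[[0,0,0],[0,0,0],[0,0,0],[0,0,0],[0,0,0],[0,0,0],[0,0,0],[0,0,0]]}'
python3 - <<'E'
from h import *
o=env.get_obs(); c=imaging.get_calibration("wrist"); p,d=imaging.get_image("wrist"); W=cloud("wrist",d,c); np.savez("w10.npz",p=p,d=d,**c)
m=(d>0)&(np.linalg.norm(W[...,:2]-[.552,.174],axis=-1)<.05)&(W[...,2]>.03)&(W[...,2]<.125); Q=W[m]; print(len(Q),cv2.minAreaRect((Q[:,:2]*1000).astype(np.float32)),Q[:,2].max())
U=Q[Q[:,2]>.1]; print("upper",cv2.minAreaRect((U[:,:2]*1000).astype(np.float32)))
t,d2=imaging.get_image("top"); s,d3=imaging.get_image("side")
cc=np.zeros((600,800,3),np.uint8); cc[:300,:400]=cv2.resize(t,(400,300)); cc[:300,400:]=cv2.resize(s,(400,300)); cc[300:,:400]=cv2.resize(p,(400,300)); cc[300:,400:]=cv2.resize(s[130:230,190:323],(400,300)); cv2.imwrite("pics/v10.png",cc[...,::-1])
E
```

```text
time_s: 24.95
eef_pos: [0.553, 0.174, 0.0979]
eef_rot: [-0.494, -0.505, -0.494, 0.506]
ft_force: [-0.2, 0.1, 0.2]
grip_width: 0.0784
time_s: 25.75
eef_pos: [0.5543, 0.1743, 0.2519]
eef_rot: [0.495, 0.507, 0.494, -0.504]
ft_force: [0.4, 0.3, -0.3]
grip_width: 0.0799
time_s: 26.55
eef_pos: [0.4536, 0.1764, 0.2477]
eef_rot: [-0.494, -0.505, -0.494, 0.506]
ft_force: [0.5, 0.7, 0.5]
grip_width: 0.08
1577 ((552.3754272460938, 174.7185516357422), (62.03193664550781, 18.151878356933594), 88.14141082763672) 0.11439337974735042
upper ((552.3800659179688, 174.67494201660156), (61.945255279541016, 18.150714874267578), 88.12621307373047)
```

View pics/v10.png

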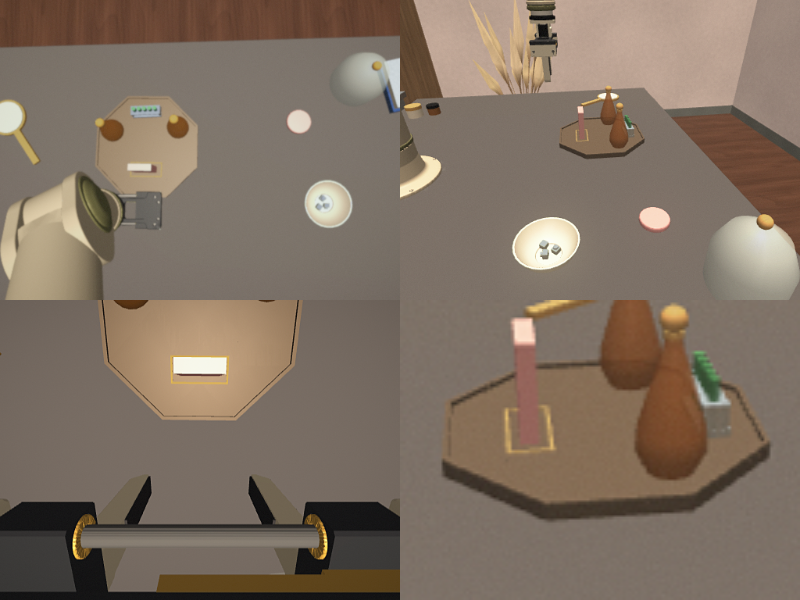

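The final view shows the following:
- **Tray:** it stands free and upright inside the brass outline (side crop about (525,430)). It measures (0.5524, 0.1747) at 88.1°, against the outline at (0.5523, 0.1751) and 87.7°.
- **Caps:** all three are in the dish.
- **Other things:** the bottles, vial stand and compact are where they were.

The gripper is clear of everything, so I'm handing in.

```bash
python3 -c "
from rig import workorder,env
print(workorder.finish_job()); print(env.get_obs()['time_s'])"
```

```text
the job is handed in; nothing more can be done
None
the job is handed in; nothing more can be done
```

I tipped all three caps into the dish and stood the emptied tray upright on its open short end inside the brass outline. I handed in at about 26.7 s of the 54 s allowed.

To place it, I turned the empty tray round and stood it on the bare console. I then regrasped it from above and lowered it onto the outline.

**Last checks:**
- **Placing:** by the wrist camera, the tray centre is within about 0.5 mm of the outline centre and square to it within about 0.5°. It is plumb and free of the gripper.
- **Caps:** all three lie on the dish floor, and the gripper never touched them.
- **Other things:** by eye in the last views, the bottles, vial stand and compact had not moved.

**What went wrong or disagreed:**
- **Tray pressed on the dish:** near the end of the pour I worked out one move in the wrong frame. The tray's lip pressed on the inside of the bowl with about 42 N at the wrist. That is under the 120 N wrist limit, and it was the tray rather than the gripper's body that touched. I backed off at once, and the dish stayed where it was.
- **Joint 6 at its limits:** it read 0.105 rad during that push, against the listed lower limit of 0.11. It read 1.858 rad after I let go of the tray on the console, against the upper limit of 1.86.
- **Outline measurement:** the top and wrist cameras differed by about 1.5 mm and 1° on the outline. I used the wrist view, since it showed the tray and the outline in the same picture.

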